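# Clamp the exhaust pipe to its hanger with the U-bolt

### The job

Take the bright U-bolt off the timber rest, pass its two legs down either side of the exhaust pipe and, feeling for the holes with light pressure, through both holes of the red hanger bracket at once. Then press it evenly down through the push-on nuts until its bow sits fully home on the pipe, never forcing it against pipe or bracket, and let go. Leave the rusty old U-bolt, the yellow tin and the jar as they are.

Things in the scene. Friction and masses are not known exactly. Their poses are not given: they have to be found in the camera images.
- stand: Fixed bench jig with a motorcycle exhaust: aluminium baseplate 136 x 500 x 12 mm; silencer (98 mm diameter) on the +y side from y = +115 mm; two blue V-blocks, 18 mm thick, at y = -90 and +90 mm; red hanger bracket between them. All of this is body stand. Origin on the bench below the pipe's axis, midway between the V-blocks; y along the pipe, z up.
- pipe_mid (a point): Point on the axis of the level steel link pipe (38 mm diameter, along y, open end at y = -152 mm), midway between the V-blocks, 100 mm above the bench; axes as the stand. With its bow home on top of the pipe, the U-bolt's centre point is 80.5 mm above the bench.
- plate_mid (a point): Nominal middle of the red bracket's flat top plate: fixed on the stand at x = y = 0, upper face 67 mm above the bench. Plate 104 mm in x, 72 mm in y, 5 mm thick, two round 10.5 mm holes at x = -25 and +25 mm, y = 0 of the plate. The bracket is slotted: plate and holes really lie anywhere from y = -16 to +16 mm of this point; find them by eye or feel. Rubber saddle 34 mm wide (x) under the pipe.
- nuts_mid (a point): Midway between the two brass push-on nuts (nominal; they move with the bracket), 55 mm above the bench, one under each hole. Sprung jaws meet the legs 7 to 9 mm below the plate's top: up to 20 N to start both legs, 4 to 14 N to slide on; they hold the U-bolt where it is left. Never push it with over 30 N (the rule: 55 N contact force in all, of which the jaws' own grip is 20 N).
- ubolt_center (a point): Bright steel U-bolt, 0.14 kg: 8 mm round bar, bow of 21 mm inner radius, two straight legs 50 mm apart (58 mm over all), 93 mm tall, flat leg ends. Point half-way up, midway between the legs: 46.5 mm below the bow's top and above the leg ends; the bow begins 17.5 mm above it. x from leg to leg, z up to the bow. It hangs upright astride the timber rest.
- rest: Fixed timber batten (38 mm wide in x, 220 mm long in y, top 100 mm above the bench) on a plywood foot (96 x 220 x 12 mm), with the two U-bolts astride, one about 50 mm to each side of its middle. Origin on the bench under its middle.
- old_ubolt_center (a point): A rusty brown, larger U-bolt (10 mm bar, 72 mm over all, 96 mm tall) astride the same batten; not to be used or disturbed. Point: half-way up, midway between its legs; axes as for the other.
- grease_tin: Yellow painted grease tin, 60 mm diameter, 100 mm tall; origin at the centre of its underside. Not to be disturbed.
- nut_jar: Amber glass jar with steel lid, 56 mm diameter, 70 mm tall; origin at the centre of its underside. Not to be disturbed.
Not all that is in view belongs to the job. What is shaped like the part that bears ubolt_center but blue or purple is not meant.

How it is judged:
By the outcome, as a careful person would: the job done as asked, in the order asked, and still so for the second after the job is handed in, with the robot touching nothing.
It also fails if it takes over 72 s, if anything falls off the work surface, if the arm or the gripper's body presses on something with over 40 N, if the wrist force passes 120 N, or if a joint passes its speed limit or range.

### The arm

A 6-joint arm with a two-finger parallel gripper is mounted at the origin on the work surface. World frame = base frame: x ahead of the robot, y to its left, z up, the work surface at z = 0. Lengths are in m, angles in rad, forces in N, time in s.
With the tool pointing down it reaches from about 0.325 to 0.775 m from the base axis. Payload 5.5 kg.
Tool frame: the origin (TCP) lies at the very end of the fingers, on their centre line; the grasp point (between the pads) lies 19 mm behind it; z points along the fingers, y is the direction in which the jaws open and shut (so a half turn about z gives the same grasp; the last joint's range is limited). The gripper opens to 88 mm and grips with 3 to 60 N. Pads are 20 mm wide; open, the fingers measure 115 mm over their backs; the gripper's body (75 mm by 178 mm) begins 61 mm behind the grasp point.
Start: joints at [-0.057, 0.091, 1.231, -0, 1.82, -0.057], TCP at [0.6, -0, 0.223] pointing down, gripper open.
Joint ranges: [-2.87, 2.87], [-0.86, 2.18], [0.17, 2.46], [-1.51, 4.65], [0.06, 2.69], [-2.65, 2.65]. Speed limits (rad/s): [2.57, 2.57, 3.01, 3.14, 3.14, 3.14].

### API

Orientations are given as [roll, pitch, yaw] about the fixed x, y, z axes, in that order (R = Rz(yaw) Ry(pitch) Rx(roll)).
In Python, from workcell import state, snapshot, camera_info, job_done, search_frame gives the robot as it stands.
- The arm moves only by the tool move_arm, never from a script. Its argument "moves" is a list of rows, each an object with "travel": the shift along the tool's x, y, z in mm, a list of three; "rotation": the turn, a rotation vector about the tool's x, y, z in degrees, a list of three; "grip": the closure, from 0 (fully open) to 1 (shut). In form: [{"travel": [tx, ty, tz], "rotation": [rx, ry, rz], "grip": grip}, ...]. A call has 1 to 5 rows; each row is the pose to reach, as a shift and turn from the pose commanded when the call began, along the tool's axes at that moment; what a row does not reach only later rows make up. A row lasts 1/8 s, in which the tool goes at most 62.5 mm and 10.7 degrees, less where a joint would pass 70% of its speed; a pose out of reach is approached as far as the arm can. A call with a gripper value outside its range is refused whole. The fingers move at their own pace and stop on an object; "squeeze" is the grip in N (left out, the last holds). Time passes only in rows, so rows that repeat a pose let the fingers close. It gives the time, the measured TCP pose, the force and the opening at its end, in the units of the state.
- state(): the state, without advancing time (a new reading comes with each control period).
- snapshot(name): name is "scene" or "side" or "wrist"; returns (picture, depth): 480x640x3 uint8, blue, green, red; 480x640 float32, m along the optical axis (not along the pixel's ray), 0 where there is no reading.
- camera_info(name): a dict with "fov_y" (degrees; the focal length in pixels is half the picture's height over the tangent of half this angle, whatever the lens; pixels are square), "cx", "cy" (the principal point, pixels), "k1" (the pictures are not rectified: a ray, as slopes to the right and down, at radius r is drawn at 1 + k1 r^2 times it, then the intrinsics apply), "world_to_cam" (4x4, takes a point from world to camera coordinates); the wrist camera has in their place "tool_from_camera" (4x4, takes a point from camera to tool coordinates, whose origin is the TCP and whose axes are the flange's). Camera axes: x right, y up, looking along -z (the intrinsics and any distortion apply to the point x, -y, -z); pixel columns grow to the right and rows downward; lengths in m; the calibration is good to about 2 mm. A picture is of the moment at which its call begins: read the wrist's pose just before it. camera_info takes no time and is no camera call.
- job_done(): hands the job in, once; it reports no verdict.
Trained networks look in the newest picture that a camera, given by its name, has taken for a name from the list of things; names that differ only in an ending like _2 or _b are one class to them, and where a whole thing is asked for, a point or a joint stands for the part that bears it (a point fixed in the world has none). Each returns a list of dicts, best first, with "p" (0 to 1); they miss things now and then, are a little off and sometimes report something else, mostly with a low value. They report only what shows in the picture. A call takes as long as a camera call. They do not tell look-alikes from the thing itself.
- search_frame(camera, thing): "box" ([left, top, right, bottom] in pixels, round what is visible of it).
The state is a dict: "t": time; "qpos": joint angles; "joint_velocities": joint speeds; "joint_efforts": joint torques, N m; "eef_pos": TCP position; "orientation": TCP orientation; "contact_force": force on the tool from outside, world axes, zero at the start; "wrist_torque": the same for the moment, N m; "width": finger opening in m.
Only numpy, scipy, OpenCV 4.12 (cv2) and the standard library are available. Lean on these libraries where they do the work, as an engineer would, in place of code of your own. Each camera call takes 0.05 s, during which the arm holds its last target.

## Working session

There is one attempt and no reset: what is moved stays moved. The work goes in short steps, Python scripts to look and compute and a tool call to move; the robot and the scene stay as the last step left them, time stands still between calls to the robot, and variables do not carry over. Pictures are saved under pics/ and viewed, and the job is handed in when it is done.

Besides the shell and the picture viewer there is one more tool, called after "Call:" as a command line: name --argument value ..., lists and objects as JSON in quotes. move_arm: Moves the arm, as the interface text tells. Its arguments: {"type":"object","properties":{"moves":{"type":"array"},"squeeze":{"type":"number"}},"required":["moves"]}

```bash
mkdir -p pics; ls; cat > h.py <<'E'
import numpy as np, cv2
from workcell import *
E
python3 - <<'E'
from h import *
s=state(); print(s)
for n in ["scene","side","wrist"]:
    p,d=snapshot(n); cv2.imwrite(f"pics/{n}0.png",p); np.save(f"{n}0.npy",d); print(n,camera_info(n))
    for t in ["ubolt_center","old_ubolt_center","stand","rest"]:
        print(t,search_frame(n,t)[:3])
print(state()['t'])
E
```

```text
pics
{'t': 0.0, 'qpos': array([-5.67065779e-02,  9.18373481e-02,  1.23187225e+00, -1.69946916e-05,
        1.81979154e+00, -5.66691843e-02]), 'joint_velocities': array([ 3.17717597e-04,  1.22417956e-03, -1.29345321e-04,  2.50241861e-04,
       -4.46501163e-05, -4.55111369e-04]), 'joint_efforts': array([-3.13584051e-04, -4.46447504e+01, -4.06449509e+01,  6.96761138e-02,
        2.93726998e-02, -1.50731516e-04]), 'eef_pos': array([5.99705710e-01, 5.21885633e-06, 2.21527458e-01]), 'orientation': array([-3.13968630e+00, -9.16419328e-05,  1.57075467e+00]), 'contact_force': array([-0.63732638, -0.41952857, -1.02260108]), 'wrist_torque': array([ 0.00534419, -0.03133129, -0.04745795]), 'width': 0.08798942171597929}
scene {'fov_y': 45.16607620556115, 'cx': 321.9978753010204, 'cy': 252.0626498190113, 'k1': -0.06396696722277245, 'world_to_cam': array([[ 0.86007868,  0.51012577,  0.00602993, -0.43579915],
       [-0.3522943 ,  0.58534087,  0.73024981,  0.18256361],
       [ 0.36898969, -0.63019661,  0.68315361, -1.19152634],
       [ 0.        ,  0.        ,  0.        ,  1.        ]])}
ubolt_ce
[... 1178 characters left out ...]
om_camera': array([[-3.38138758e-04,  9.52029376e-01,  3.06006457e-01,
         8.57815557e-02],
       [ 9.99999918e-01,  2.53689249e-04,  3.15742072e-04,
        -3.12749294e-04],
       [ 2.22965180e-04,  3.06006539e-01, -9.52029384e-01,
        -1.60848167e-01],
       [ 0.00000000e+00,  0.00000000e+00,  0.00000000e+00,
         1.00000000e+00]])}
ubolt_center [{'box': [213.0, 325.7, 239.7, 372.0], 'p': 0.74}, {'box': [310.5, 304.6, 316.7, 386.9], 'p': 0.6}, {'box': [304.5, 425.1, 310.1, 471.7], 'p': 0.59}]
old_ubolt_center [{'box': [213.1, 427.3, 237.3, 478.6], 'p': 0.94}]
stand [{'box': [253.3, 0.0, 427.5, 272.7], 'p': 0.84}]
rest [{'box': [177.9, 373.5, 368.3, 477.8], 'p': 0.94}]
0.75
```

View pics/scene0.png

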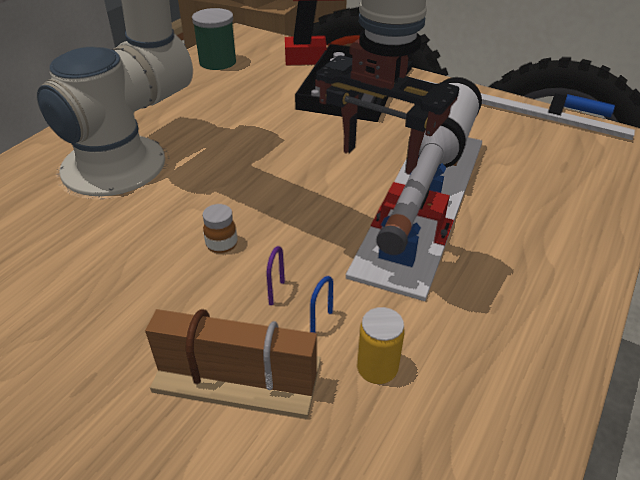

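View pics/side0.png

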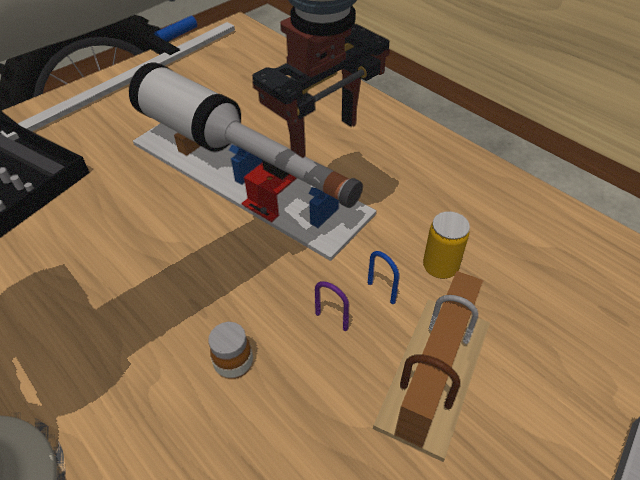

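View pics/wrist0.png

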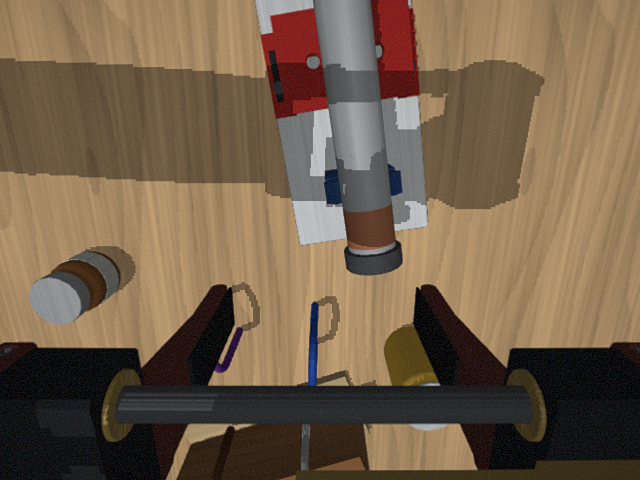

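```bash
cat >> h.py <<'E'
from scipy.spatial.transform import Rotation as Ro
def Kd(ci):
    f=240/np.tan(np.radians(ci['fov_y']/2)); 
    return np.array([[f,0,ci['cx']],[0,f,ci['cy']],[0,0,1.]]), np.array([ci['k1'],0,0,0,0])
def cam2w(n,s=None):
    ci=camera_info(n)
    if n!='wrist': return np.linalg.inv(ci['world_to_cam'])
    T=np.eye(4);T[:3,:3]=Ro.from_euler('xyz',s['orientation']).as_matrix();T[:3,3]=s['eef_pos']
    return T@ci['tool_from_camera']
def cloud(n,d,s=None):
    ci=camera_info(n);K,D=Kd(ci)
    v,u=np.mgrid[0:480,0:640]
    r=cv2.undistortPoints(np.stack([u,v],-1).reshape(-1,1,2).astype(np.float64),K,D).reshape(480,640,2)
    P=np.stack([r[...,0]*d,-r[...,1]*d,-d],-1)
    T=cam2w(n,s); W=P@T[:3,:3].T+T[:3,3]; W[d<=0]=np.nan
    return W
def proj(n,X,s=None):
    ci=camera_info(n);K,D=Kd(ci);T=np.linalg.inv(cam2w(n,s))
    X=np.atleast_2d(X)@T[:3,:3].T+T[:3,3]; X=X*[1,-1,-1]
    return cv2.projectPoints(X,np.zeros(3),np.zeros(3),K,D)[0].reshape(-1,2)
E
python3 - <<'E'
from h import *
s=state()
for n in ["scene","side","wrist"]:
    d=np.load(n+'0.npy');p=cv2.imread(f'pics/{n}0.png').astype(int);W=cloud(n,d,s)
    b,g,r=p[...,0],p[...,1],p[...,2]
    z=W[...,2]
    print(n,'table z',np.nanmedian(z[(abs(z)<0.02)]))
    # grey things above batten: region y<0, z>.1
    m=(z>0.095)&(W[...,1]<-0.05)&(W[...,0]>.4)&(z<0.13)
    sat=p.max(-1)-p.min(-1)
    gm=m&(sat<25)
    for nm,mm in [('grey',gm),('brown',m&(sat>25))]:
        q=W[mm]; 
        if len(q): print(nm,len(q),np.nanpercentile(q,[2,50,98],axis=0).round(4).tolist())
    tp=(abs(z-0.1)<0.006)&(W[...,1]<-0.05)&(sat>40)&(r>g+20)
    ys,xs=np.nonzero(tp)
    q=W[tp]; 
    if len(q)>10:
        rect=cv2.minAreaRect((q[:,:2]*1000).astype(np.float32)); print('batten',len(q),rect, q[:,2].mean())
    # pipe
    q=W[(z>0.108)&(z<0.125)&(W[...,1]>-0.02)&(sat<40)&(W[...,1]<0.35)&(W[...,0]>.5)]
    print('pipe',len(q), np.nanpercentile(q,[2,50,98],axis=0).round(3).tolist() if len(q) else 0)
E
```

```text
scene table z -0.00035315366738297715
grey 1329 [[0.5091, -0.2935, 0.0973], [0.6958, -0.1797, 0.1001], [0.7248, -0.149, 0.1176]]
brown 4277 [[0.4408, -0.3353, 0.0962], [0.5384, -0.2895, 0.1], [0.6423, -0.2396, 0.1148]]
batten 3736 ((341.5607604980469, -225.49510192871094), (220.52337646484375, 757.9682006835938), 85.15042877197266) 0.10003763701443312
pipe 2064 [[0.583, -0.017, 0.109], [0.621, 0.143, 0.116], [0.651, 0.322, 0.124]]
side table z 0.0010790575140650072
grey 1055 [[0.5779, -0.2925, 0.0977], [0.6904, -0.1819, 0.1015], [0.7235, -0.1499, 0.1194]]
brown 4724 [[0.4358, -0.3362, 0.0978], [0.5143, -0.2957, 0.1014], [0.6389, -0.2418, 0.1165]]
batten 4284 ((564.6002807617188, -252.6138458251953), (254.81761169433594, 217.15342712402344), 70.18142700195312) 0.1011542941432437
pipe 2616 [[0.54, -0.016, 0.109], [0.607, 0.161, 0.117], [0.64, 0.334, 0.124]]
wrist table z -0.0010123446318116014
grey 314 [[0.5706, -0.2537, 0.0957], [0.6948, -0.1927, 0.0986], [0.7143, -0.1428, 0.1009]]
brown 616 [[0.5497, -0.2614, 0.0952], [0.6161, -0.2426, 0.0987], [0.639, -0.2307, 0.1]]
batten 418 ((637.8999633789062, -219.5799560546875), (182.20504760742188, 45.835655212402344), 39.71253967285156) 0.09894521101540854
pipe 11171 [[0.6, -0.017, 0.109], [0.623, 0.093, 0.116], [0.651, 0.157, 0.121]]
```

```bash
cat > m.py <<'E'
from h import *
from scipy.optimize import least_squares
s=state()
pipeP=[];bat=[];ub=[]
for n in ["scene","side","wrist"]:
    d=np.load(n+'0.npy');p=cv2.imread(f'pics/{n}0.png').astype(int);W=cloud(n,d,s);z=W[...,2]
    b,g,r=p[...,0],p[...,1],p[...,2];sat=p.max(-1)-p.min(-1)
    x,y=W[...,0],W[...,1]
    q=W[(z>0.1)&(z<0.125)&(y>0.01)&(sat<45)&(y<0.25)&(x>.55)&(x<.68)]
    f=lambda a:(np.hypot((q[:,0]-a[0]-a[1]*(q[:,1]-.1))/np.sqrt(1+a[1]**2),q[:,2]-a[2]-a[3]*(q[:,1]-.1))-0.019)
    o=least_squares(f,[.62,-.15,.1,0],loss='soft_l1',f_scale=.001)
    print(n,'pipe',len(q),'x at y=.1',o.x, 'yaw deg',np.degrees(np.arctan(-o.x[1])),np.median(abs(f(o.x))))
    tp=(abs(z-0.1)<0.005)&(y<-0.15)&(sat>30)&(r>g+15)&(x<.68)&(x>.4)
    q=W[tp]; rect=cv2.minAreaRect((q[:,:2]*1000).astype(np.float32)) if len(q)>5 else None
    print('batten',len(q),rect)
    c=np.array([.56,-.28]);
    mm=(z>0.03)&(z<.125)&(np.hypot(x-.59,y+.26)<.06)&(sat<22)&(p.max(-1)>70)
    q=W[mm]; print('ub',len(q),np.nanpercentile(q,[1,50,99],axis=0).round(4).tolist())
    m2=mm&(z>.109);q=W[m2];print(' top',len(q),q.mean(0) if len(q) else 0)
    # jar/tin for info; bracket red
    red=(r>110)&(g<50)&(b<50)&(y>0)&(y<.2)&(x>.5)&(x<.75)
    q=W[red&(abs(z-.067)<.004)];print(' redtop',len(q),(cv2.minAreaRect((q[:,:2]*1000).astype(np.float32)) if len(q)>5 else 0))
    np.savez(n+'_m.npz',ub=W[mm],red=q)
E
python3 m.py
```

```text
scene pipe 1944 x at y=.1 [ 0.62122383 -0.15416808  0.09900616  0.00791236] yaw deg 8.76417970966033 0.000685496775754928
batten 3998 ((567.1641845703125, -271.23712158203125), (287.9246826171875, 74.90387725830078), 29.788698196411133)
ub 440 [[0.5845, -0.2971, 0.0316], [0.5977, -0.2913, 0.0968], [0.6031, -0.2512, 0.1189]]
 top 151 [ 0.59192935 -0.27389285  0.11498876]
 redtop 410 ((617.1674194335938, 135.1193389892578), (102.41539764404297, 72.85135650634766), 11.140392303466797)
side pipe 2498 x at y=.1 [ 0.62166753 -0.16552081  0.10055779  0.00316015] yaw deg 9.398432010558045 0.0009559010582982676
batten 4299 ((570.772216796875, -267.3030090332031), (300.5491638183594, 78.5232162475586), 30.779722213745117)
ub 557 [[0.5752, -0.2967, 0.0321], [0.5881, -0.2729, 0.0953], [0.5991, -0.2441, 0.1201]]
 top 193 [ 0.58733471 -0.27064251  0.11541447]
 redtop 339 ((586.3756103515625, 127.86766815185547), (41.21342468261719, 71.648681640625), 11.170775413513184)
wrist pipe 11393 x at y=.1 [ 6.21508210e-01 -1.55707109e-01  9.88286956e-02  2.97416361e-04] yaw deg 8.850292600878262 0.0003562916794749883
batten 476 ((590.0079956054688, -246.55548095703125), (101.56244659423828, 20.265914916992188), 9.422000885009766)
ub 168 [[0.5746, -0.2521, 0.0399], [0.5792, -0.2415, 0.061], [0.5836, -0.2391, 0.102]]
 top 0 0
 redtop 4615 ((615.9820556640625, 135.06602478027344), (104.5955810546875, 71.5162582397461), 8.505489349365234)
```

```bash
cat > fitub.py <<'E'
from h import *
from scipy.optimize import least_squares
def ubdist(q,c,yaw,zc,roll=0,pitch=0):
    R=Ro.from_euler('xyz',[roll,pitch,yaw]).as_matrix()
    l=(q-[c[0],c[1],zc])@R
    x,y,z=l.T; zb=17.5e-3
    up=z>zb
    dc=np.hypot(x,z-zb)-.025
    dl=np.abs(x)-.025
    return np.hypot(np.where(up,dc,dl),y)-.004
def fit(q,x0,free=4):
    f=lambda a:ubdist(q,a[:2],a[2],a[3])
    o=least_squares(f,x0,loss='soft_l1',f_scale=.001,x_scale=[.01,.01,.1,.01])
    return o.x,np.median(abs(o.fun))
E
python3 - <<'E'
from fitub import *
Q=[]
for n in ["scene","side","wrist"]:
    q=np.load(n+'_m.npz')['ub'];q=q[~np.isnan(q).any(1)]
    best=min((fit(q,[.59,-.27,y,.0736]) for y in (-1.0,-1.2,-1.4)),key=lambda a:a[1]);print(n,len(q),best[0].round(4),np.degrees(best[0][2]),best[1])
    Q.append(q)
q=np.vstack(Q)
print(fit(q,[.59,-.27,-1.2,.0736]))
# batten: points with top, fit by ransac edges
s=state()
for n in ["scene","side"]:
    d=np.load(n+'0.npy');p=cv2.imread(f'pics/{n}0.png').astype(int);W=cloud(n,d,s);z=W[...,2]
    m=(abs(z-np.nanmedian(z[(abs(z-.1)<.006)&(W[...,1]<-.2)]))<.0015)&(W[...,1]<-.2)&(W[...,0]<.66)
    l,k,st,c=cv2.connectedComponentsWithStats(cv2.morphologyEx(m.astype(np.uint8),cv2.MORPH_OPEN,np.ones((3,3))))
    for i in range(1,l):
        if st[i,4]>200:
            print(n,st[i],cv2.minAreaRect((W[k==i][:,:2]*1000).astype(np.float32)))
E
```

```text
scene 440 [ 0.5895 -0.2688 -1.2259  0.0718] -70.23887641167354 0.0005343315302466798
side 557 [ 0.589  -0.2695 -1.2011  0.0732] -68.81960291784222 0.000491323503467961
wrist 168 [ 0.5926 -0.2655 -1.0186  0.0718] -58.359829262714406 0.0004018155344179628
(array([ 0.5888268 , -0.26873175, -1.2044353 ,  0.07277174]), np.float64(0.0006589662144193828))
scene [151 310  40  27 556] ((462.9519958496094, -315.9275207519531), (49.86643600463867, 39.261741638183594), 22.957670211791992)
scene [ 195  317   73   31 1117] ((539.6558837890625, -287.0873718261719), (94.2446517944336, 39.80632019042969), 20.579219818115234)
scene [271 327  26  27 368] ((604.2401123046875, -263.58441162109375), (29.686222076416016, 38.79259490966797), 18.168970108032227)
scene [299 331  16  25 238] ((632.7534790039062, -252.4325408935547), (17.61673355102539, 39.71059799194336), 28.171113967895508)
side [449 275  31  28 395] ((621.6216430664062, -257.13226318359375), (43.24934768676758, 37.1125373840332), 22.09334373474121)
side [432 303  35  48 731] ((559.2129516601562, -280.6539306640625), (69.63916778564453, 37.02037811279297), 18.964670181274414)
side [432 341  23  20 213] ((518.4505615234375, -297.5740966796875), (26.664840698242188, 22.242454528808594), 84.37789916992188)
side [404 369  39  51 781] ((462.6026611328125, -316.89691162109375), (58.63250732421875, 36.79571533203125), 20.704177856445312)
```

Call:
move_arm --moves '[{"travel": [-36, -2, 0], "rotation": [0, 0, 10], "grip": 0}, {"travel": [-72, -4, 0], "rotation": [0, 0, 20], "grip": 0}, {"travel": [-108, -6, 0], "rotation": [0, 0, 30], "grip": 0}, {"travel": [-144, -8, 0], "rotation": [0, 0, 40], "grip": 0}, {"travel": [-180, -11, 0], "rotation": [0, 0, 50], "grip": 0}]'

```text
t: 1.38
eef_pos: [0.5889, -0.1811, 0.2226]
orientation: [3.142, -0.0, 0.692]
contact_force: [0.1, -0.3, 0.1]
width: 0.0874
```

Call:
move_arm --moves '[{"travel": [-28, 34, 0], "rotation": [0, 0, 10], "grip": 0}, {"travel": [-57, 68, 0], "rotation": [0, 0, 19.5], "grip": 0}, {"travel": [-57, 68, 0], "rotation": [0, 0, 19.5], "grip": 0}, {"travel": [-57, 68, 0], "rotation": [0, 0, 19.5], "grip": 0}]'

```text
t: 1.88
eef_pos: [0.5891, -0.2684, 0.2225]
orientation: [-3.141, -0.0, 0.359]
contact_force: [0.2, 0.4, -0.1]
width: 0.0878
```

```bash
cat > look.py <<'E'
from fitub import *
import sys
k=sys.argv[1]
s=state();p,d=snapshot('wrist');cv2.imwrite(f'pics/w{k}.png',p);np.savez(f'w{k}.npz',d=d,p=p,s=np.r_[s['eef_pos'],s['orientation']])
print(s['t'],s['eef_pos'],np.degrees(s['orientation']),s['contact_force'],s['width'])
E
python3 look.py 1; python3 - <<'E'
from fitub import *
s=state();f=np.load('w1.npz');W=cloud('wrist',f['d'],s);p=f['p'].astype(int);z=W[...,2];sat=p.max(-1)-p.min(-1)
x,y=W[...,0],W[...,1]
mm=(z>0.03)&(z<.125)&(np.hypot(x-.589,y+.269)<.036)&(sat<22)&(p.max(-1)>60)
q=W[mm];print(len(q),fit(q,[.589,-.269,-1.21,.073]))
m3=mm&(z>.106);q=W[m3];print(len(q),fit(q,[.589,-.269,-1.21,.073]))
l=(q[:,:2]);c=l.mean(0);u=np.linalg.svd(l-c)[2][0];print(c,np.degrees(np.arctan2(u[1],u[0])))
cv2.imwrite('pics/w1m.png',(m3*255).astype(np.uint8))
b,g,r=p[...,0],p[...,1],p[...,2]
f=np.load('side0.npy');p=cv2.imread('pics/side0.png').astype(int);W=cloud('side',f)
blue=(p[...,0]>p[...,2]+50)&(p[...,0]>p[...,1]+40)&(W[...,1]<0.02)
q=W[blue];print('blue',np.nanpercentile(q,[2,50,98],axis=0).round(3))
E
```

```text
1.875 [ 0.58906314 -0.26837461  0.2224912 ] [-1.79963011e+02 -2.91100333e-03  2.05716323e+01] [ 0.17849673  0.41139936 -0.13823123] 0.0878034810060273
975 (array([ 0.58908397, -0.26669074, -1.20042979,  0.07077025]), np.float64(0.0002217438982071735))
561 (array([ 0.58905545, -0.26669295, -1.20008797,  0.07079415]), np.float64(0.00033087780476788193))
[ 0.58992996 -0.26621951] -68.58308180078102
blue [[ 0.584 -0.171  0.006]
 [ 0.587 -0.151  0.068]
 [ 0.591 -0.116  0.093]]
```

View pics/w1.png

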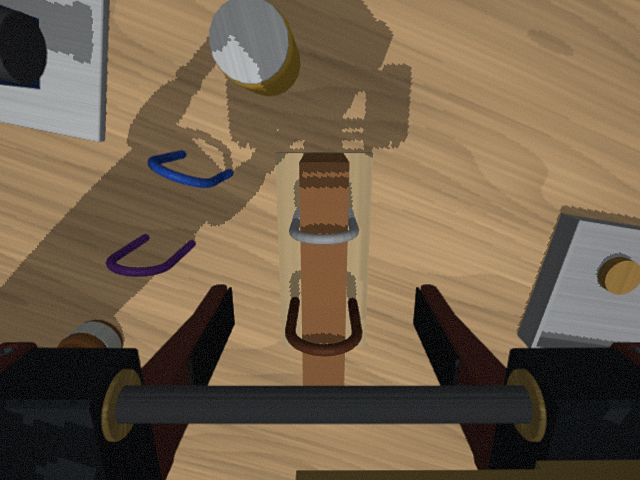

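Call:
move_arm --moves '[{"travel": [0, 0, 50], "rotation": [0, 0, 0], "grip": 0}, {"travel": [0, 0, 100], "rotation": [0, 0, 0], "grip": 0}, {"travel": [0, 0, 140], "rotation": [0, 0, 0], "grip": 0}, {"travel": [0, 0, 154], "rotation": [0, 0, 0], "grip": 0}, {"travel": [0, 0, 154], "rotation": [0, 0, 0], "grip": 0}]'

```text
t: 2.55
eef_pos: [0.5891, -0.2678, 0.0687]
orientation: [-3.141, 0.0, 0.359]
contact_force: [-0.5, -1.0, 1.2]
width: 0.0877
```

```bash
python3 look.py 2; python3 - <<'E'
from h import *
p,d=snapshot('scene');cv2.imwrite('pics/scene2.png',cv2.resize(p[240:460,100:440],None,fx=2.2,fy=2.2))
E
```

```text
2.55 [ 0.58912008 -0.26782841  0.06867442] [-1.79964784e+02  2.27930363e-02  2.05836117e+01] [-0.48999259 -0.97508976  1.1651654 ] 0.08773642189251629
```

View pics/w2.png

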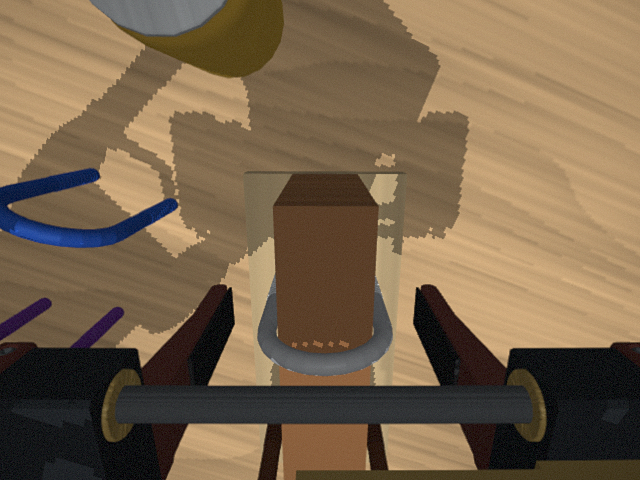

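View pics/scene2.png

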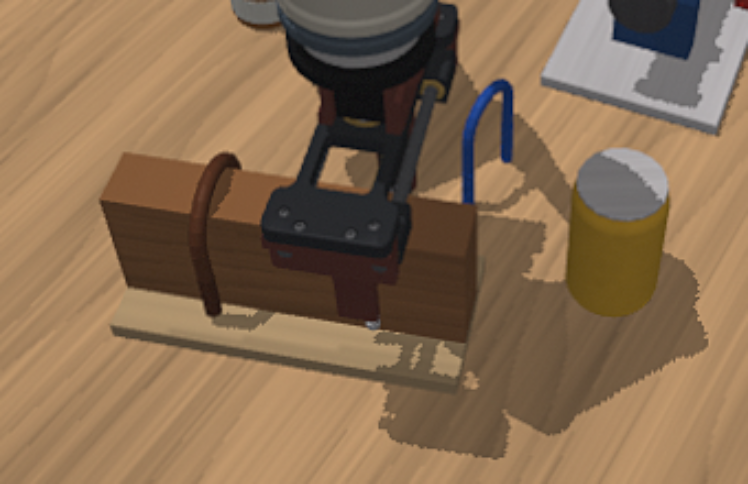

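Call:
move_arm --moves '[{"travel": [0, 0, 0], "rotation": [0, 0, 0], "grip": 0.3}, {"travel": [0, 0, 0], "rotation": [0, 0, 0], "grip": 0.4}, {"travel": [0, 0, 0], "rotation": [0, 0, 0], "grip": 0.6}, {"travel": [0, 0, 0], "rotation": [0, 0, 0], "grip": 0.6}]' --squeeze 45

```text
t: 3.15
eef_pos: [0.5891, -0.2686, 0.0689]
orientation: [-3.141, -0.0, 0.358]
contact_force: [-0.7, 1.2, 1.6]
width: 0.0569
```

```bash
python3 look.py 3
```

```text
3.15 [ 0.5890984  -0.26861144  0.06890695] [-1.79990010e+02 -1.44803362e-02  2.05023916e+01] [-0.69519317  1.24244825  1.56824982] 0.05694346892285416
```

Call:
move_arm --moves '[{"travel": [0, 0, -10], "rotation": [0, 0, 0], "grip": 0.6}, {"travel": [0, 0, -35], "rotation": [0, 0, 0], "grip": 0.6}, {"travel": [0, 0, -75], "rotation": [0, 0, 0], "grip": 0.6}, {"travel": [0, 0, -125], "rotation": [0, 0, 0], "grip": 0.6}, {"travel": [0, 0, -140], "rotation": [0, 0, 0], "grip": 0.6}]'

```text
t: 3.82
eef_pos: [0.5901, -0.2693, 0.2134]
orientation: [3.136, -0.004, 0.358]
contact_force: [0.6, -0.5, -1.3]
width: 0.0568
```

```bash
python3 look.py 4; python3 - <<'E'
from h import *
for n in ['scene','side']:
    p,d=snapshot(n);cv2.imwrite(f'pics/{n}4.png',p)
    f=open
E
```

```text
3.825 [ 0.59009982 -0.26934594  0.21340162] [179.70386364  -0.25766936  20.49609989] [ 0.57925408 -0.51384439 -1.28138214] 0.056828339546699524
```

View pics/w4.png

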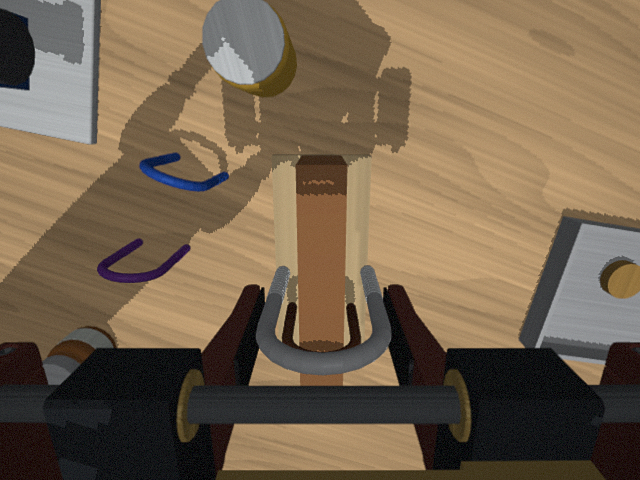

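View pics/scene4.png

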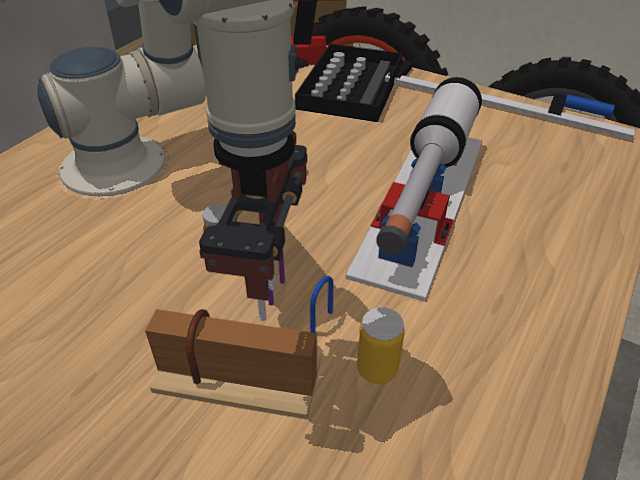

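```bash
cat > held.py <<'E'
from fitub import *
import sys
f=np.load(f'w{sys.argv[1]}.npz');s=dict(eef_pos=f['s'][:3],orientation=f['s'][3:])
T=camera_info('wrist')['tool_from_camera']
W=cloud('wrist',f['d'],s);R=Ro.from_euler('xyz',s['orientation']).as_matrix()
P=(W-s['eef_pos'])@R   # tool frame
p=f['p'].astype(int);sat=p.max(-1)-p.min(-1)
x,y,z=P[...,0],P[...,1],P[...,2]
m=(sat<25)&(p.max(-1)>70)&(abs(x)<.02)&(abs(y)<.034)&(z>-.05)&(z<.07)
q=P[m]
# model in tool frame: bolt x=tool y, bolt z=-tool z, bolt y = tool x
B=np.array([[0,1,0],[1,0,0],[0,0,-1.]])  # cols: bolt axes in tool
def F(a):
    Rb=B@Ro.from_euler('xyz',a[3:]).as_matrix()
    return ubdist((q-a[:3])@Rb,[0,0],0,0)
o=least_squares(F,[0,0,-.005,0,0,0],loss='soft_l1',f_scale=.001,x_scale=[.01]*3+[.1]*3)
print(len(q),'centre in tool mm',(o.x[:3]*1000).round(2),'tilt roll/pitch/yaw deg',np.degrees(o.x[3:]).round(2),np.median(abs(o.fun)))
Rb=B@Ro.from_euler('xyz',o.x[3:]).as_matrix()
for sx in(-1,1): print('leg end tool mm',((o.x[:3]+Rb@[sx*.025,0,-.0465])*1000).round(2))
for sx in(-1,1):
    print((P[m&(np.sign(y)==sx)][:,2].max()*1000).round(1))
E
python3 held.py 4
```

```text
4396 centre in tool mm [ 0.37 -1.14 -1.93] tilt roll/pitch/yaw deg [ 0.15 -0.85  0.72] 0.00024278681177928403
leg end tool mm [  0.18 -25.45  44.94]
leg end tool mm [ 0.81 24.54 44.2 ]
43.9
44.4
```

Call:
move_arm --moves '[{"travel": [19, -38, 0], "rotation": [0, 0, -10], "grip": 0.6}, {"travel": [38, -77, 0], "rotation": [0, 0, -20], "grip": 0.6}, {"travel": [58, -116, 0], "rotation": [0, 0, -30], "grip": 0.6}, {"travel": [77, -154, 0], "rotation": [0, 0, -40], "grip": 0.6}, {"travel": [96, -193, 0], "rotation": [0, 0, -50], "grip": 0.6}]'

```text
t: 4.6
eef_pos: [0.6105, -0.0529, 0.2048]
orientation: [-3.136, 0.001, 1.236]
contact_force: [0.1, 0.2, -1.3]
width: 0.0567
```

Call:
move_arm --moves '[{"travel": [42, -10, 0], "rotation": [0, 0, -9.5], "grip": 0.6}, {"travel": [84, -20, 0], "rotation": [0, 0, -19], "grip": 0.6}, {"travel": [126, -30, 0], "rotation": [0, 0, -28.35], "grip": 0.6}, {"travel": [126, -30, 0], "rotation": [0, 0, -28.35], "grip": 0.6}, {"travel": [126, -30, 0], "rotation": [0, 0, -28.35], "grip": 0.6}]'

```text
t: 5.22
eef_pos: [0.6245, 0.074, 0.2061]
orientation: [-3.138, 0.0, 1.724]
contact_force: [0.3, 0.3, -1.1]
width: 0.0571
```

```bash
python3 look.py 5; python3 held.py 5
```

```text
5.225 [0.62451819 0.07402897 0.20608421] [-1.79779284e+02  1.54831011e-02  9.87794036e+01] [ 0.25281296  0.31462158 -1.10405885] 0.057082313566795544
4674 centre in tool mm [ 1.48 -0.07 -1.94] tilt roll/pitch/yaw deg [ 0.17 -0.75  0.76] 0.00023611231337373074
leg end tool mm [  1.29 -24.46  44.88]
leg end tool mm [ 1.96 25.53 44.23]
45.0
44.9
```

View pics/w5.png

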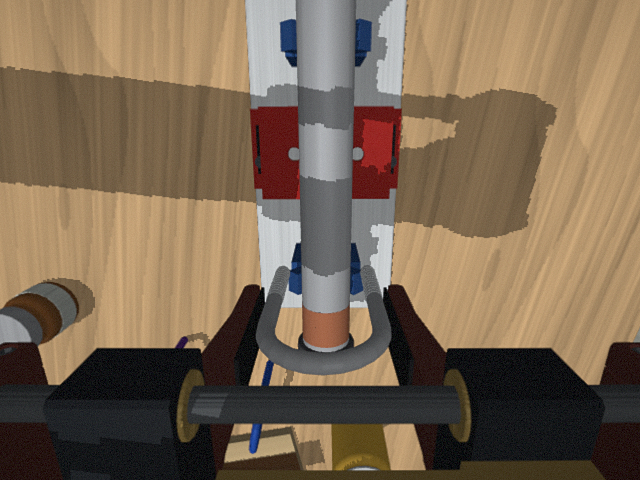

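```bash
for i in 1 2; do python3 -c "
from h import *
print(camera_info('wrist')['tool_from_camera'])"; python3 held.py 4; python3 held.py 5; done
```

```text
[[-3.38361730e-04  9.52040530e-01  3.05971754e-01  8.58157571e-02]
 [ 9.99999914e-01  2.48291779e-04  3.33291758e-04 -1.27012950e-04]
 [ 2.41336991e-04  3.05971840e-01 -9.52040532e-01 -1.60848138e-01]
 [ 0.00000000e+00  0.00000000e+00  0.00000000e+00  1.00000000e+00]]
4396 centre in tool mm [ 1.48 -0.1  -1.91] tilt roll/pitch/yaw deg [ 0.16 -0.84  0.72] 0.0002427863712479491
leg end tool mm [  1.31 -24.42  44.95]
leg end tool mm [ 1.93 25.57 44.22]
43.9
44.4
4674 centre in tool mm [ 1.48 -0.07 -1.94] tilt roll/pitch/yaw deg [ 0.17 -0.75  0.76] 0.00023611231337373074
leg end tool mm [  1.29 -24.46  44.88]
leg end tool mm [ 1.96 25.53 44.23]
45.0
44.9
[[-3.38361730e-04  9.52040530e-01  3.05971754e-01  8.58157571e-02]
 [ 9.99999914e-01  2.48291779e-04  3.33291758e-04 -1.27012950e-04]
 [ 2.41336991e-04  3.05971840e-01 -9.52040532e-01 -1.60848138e-01]
 [ 0.00000000e+00  0.00000000e+00  0.00000000e+00  1.00000000e+00]]
4396 centre in tool mm [ 1.48 -0.1  -1.91] tilt roll/pitch/yaw deg [ 0.16 -0.84  0.72] 0.0002427863712479491
leg end tool mm [  1.31 -24.42  44.95]
leg end tool mm [ 1.93 25.57 44.22]
43.9
44.4
4674 centre in tool mm [ 1.48 -0.07 -1.94] tilt roll/pitch/yaw deg [ 0.17 -0.75  0.76] 0.00023611231337373074
leg end tool mm [  1.29 -24.46  44.88]
leg end tool mm [ 1.96 25.53 44.23]
45.0
44.9
```

```bash
cat > holes.py <<'E'
from fitub import *
import sys
k=sys.argv[1]
if len(sys.argv)>2:
    s=state();p,d=snapshot('wrist');cv2.imwrite(f'pics/w{k}.png',p);np.savez(f'w{k}.npz',d=d,p=p,s=np.r_[s['eef_pos'],s['orientation']]);print(s['t'],s['eef_pos'],np.degrees(s['orientation']),s['contact_force'])
f=np.load(f'w{k}.npz');s=dict(eef_pos=f['s'][:3],orientation=f['s'][3:]);p=f['p'].astype(int)
W=cloud('wrist',f['d'],s);R=Ro.from_euler('xyz',s['orientation']).as_matrix();P=(W-s['eef_pos'])@R
b,g,r=p[...,0],p[...,1],p[...,2]
red=(r>70)&(r>2.5*g)&(r>2.5*b)
zt=np.median(W[red&(abs(W[...,2]-.067)<.006)][:,2]);print('plate top z meas',zt)
top=red&(abs(W[...,2]-zt)<.003)
q=W[top];rect=cv2.minAreaRect((q[:,:2]*1000).astype(np.float32));print('plate rect',np.round(rect[0],2),np.round(rect[1],2),round(rect[2],2))
zt_tool=np.median(P[top][:,2])
# holes: grey pixels in neighbourhood of red
T=camera_info('wrist')['tool_from_camera'];K,D=Kd(camera_info('wrist'))
grey=(~red)
cand=cv2.morphologyEx(top.astype(np.uint8),cv2.MORPH_CLOSE,np.ones((25,25)))
hull=cv2.convexHull(np.argwhere(top)[:,::-1].astype(np.int32));hm=np.zeros((480,640),np.uint8);cv2.fillConvexPoly(hm,hull,1)
m=(hm>0)&grey&(W[...,2]<.085)&(W[...,2]>.02)
n,l,st,c=cv2.connectedComponentsWithStats(m.astype(np.uint8))
for i in range(1,n):
    if st[i,4]>25:
        pix=np.argwhere(l==i)[:,::-1].astype(float)
        ext=np.array([c[i],[st[i,0]-.5,c[i][1]],[st[i,0]+st[i,2]-.5,c[i][1]],[c[i][0],st[i,1]-.5],[c[i][0],st[i,1]+st[i,3]-.5]])
        u=cv2.undistortPoints(ext.reshape(-1,1,2),K,D).reshape(-1,2)
        ray=np.c_[u[:,0],-u[:,1],-np.ones(len(u))]@T[:3,:3].T
        X=T[:3,3]+ray*((zt_tool-T[2,3])/ray[:,2])[:,None]
        print('blob',st[i],c[i].round(1),'tool mm',(X[:,:2]*1000).round(2).tolist(),'world',((X@R.T+s['eef_pos'])[0]*1000).round(1), 'z',np.median(W[l==i][:,2]))
P2=W
q=W[(W[...,2]>0.1)&(W[...,2]<0.125)&(W[...,1]>.06)&(W[...,1]<.22)&(abs(W[...,0]-.62)<.04)&(p.max(-1)-p.min(-1)<45)]
fn=lambda a:(np.hypot((q[:,0]-a[0]-a[1]*(q[:,1]-.135))/np.sqrt(1+a[1]**2),q[:,2]-a[2])-0.019)
o=least_squares(fn,[.616,-.15,.1],loss='soft_l1',f_scale=.001);print('pipe x at y=.135',o.x,'yaw',np.degrees(np.arctan(-o.x[1])))
E
python3 holes.py 5; python3 -c "
import cv2;p=cv2.imread('pics/w5.png')[90:210,240:420];cv2.imwrite('pics/w5c.png',cv2.resize(p,None,fx=4,fy=4,interpolation=0))"
```

```text
plate top z meas 0.06575134004539451
plate rect [615.89 135.11] [104.43  70.74] 8.75
pipe x at y=.135 [ 0.61595057 -0.15629092  0.09874891] yaw 8.882948074514129
```

View pics/w5c.png

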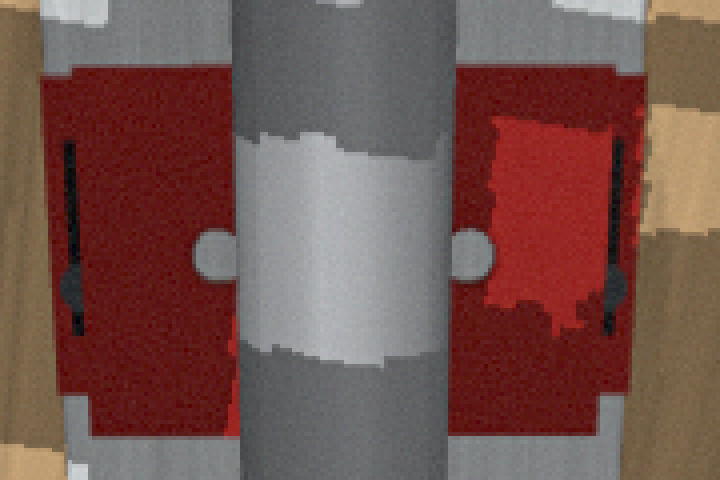

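```bash
python3 - <<'E'
from h import *
f=np.load('w5.npz');s=dict(eef_pos=f['s'][:3],orientation=f['s'][3:]);W=cloud('wrist',f['d'],s)
for c in (275,286,288,290,292,294,296,298,352,354,356,358,360,362,364,367,380): print(c,W[154,c].round(4),f['p'][154,c])
for r in (140,145,147,149,152,155,158,160,162,165): print(r,W[r,293].round(4),f['p'][r,293],W[r,359].round(4))
# project expected holes
th=np.radians(8.85);c=np.array([.616,.135]);ux=np.array([np.cos(th),np.sin(th)])
for sx in(-1,1):
    h=c+sx*.025*ux
    for z in (.067,.055,.012): print(sx,h,z,proj('wrist',np.r_[h,z],s).round(1))
E
```

```text
275 [0.5762 0.1291 0.0644] [21 28 96]
286 [0.585  0.1305 0.0657] [24 19 93]
288 [0.582  0.1257 0.0112] [78 80 96]
290 [0.5838 0.1259 0.0105] [131 128 126]
292 [0.5857 0.1263 0.0119] [133 134 131]
294 [0.5875 0.1264 0.0102] [132 130 131]
296 [0.5894 0.1268 0.0108] [121 119 120]
298 [0.5912 0.127  0.0101] [125 123 122]
352 [0.6336 0.141  0.1025] [88 88 84]
354 [0.6431 0.135  0.0098] [125 127 122]
356 [0.6449 0.1354 0.0108] [132 131 128]
358 [0.6468 0.1356 0.0105] [139 138 134]
360 [0.6487 0.1359 0.0099] [131 133 128]
362 [0.6505 0.1362 0.0105] [137 136 129]
364 [0.6462 0.1399 0.0648] [ 31  34 129]
367 [0.6484 0.1403 0.0659] [ 37  38 151]
380 [0.6585 0.1419 0.066 ] [ 32  35 149]
140 [0.5891 0.142  0.0655] [ 30  31 102] [0.6403 0.1499 0.0648]
145 [0.5896 0.1383 0.066 ] [13 16 93] [0.6409 0.1462 0.0662]
147 [0.5857 0.1326 0.0099] [ 73  74 100] [0.6412 0.1446 0.0651]
149 [0.586  0.1309 0.011 ] [131 131 126] [0.6467 0.1403 0.0121]
152 [0.5864 0.1282 0.0116] [129 130 127] [0.6474 0.1376 0.0106]
155 [0.5867 0.1254 0.0106] [135 137 132] [0.6479 0.1349 0.0102]
158 [0.5871 0.1228 0.0112] [138 136 132] [0.6484 0.1322 0.0105]
160 [0.5908 0.1264 0.062 ] [56 60 83] [0.6431 0.1347 0.0651]
162 [0.5913 0.1252 0.0659] [19 18 87] [0.6432 0.1333 0.0661]
165 [0.5916 0.1229 0.0663] [22 19 94] [0.6437 0.131  0.0662]
-1 [0.59129764 0.1311538 ] 0.067 [[293.8 154.6]]
-1 [0.59129764 0.1311538 ] 0.055 [[295.  153.4]]
-1 [0.59129764 0.1311538 ] 0.012 [[298.6 149.7]]
1 [0.64070236 0.1388462 ] 0.067 [[357.2 154.5]]
1 [0.64070236 0.1388462 ] 0.055 [[356.  153.3]]
1 [0.64070236 0.1388462 ] 0.012 [[352.3 149.6]]
```

Call:
move_arm --moves '[{"travel": [25, 0.5, 0], "rotation": [0, 0, 0], "grip": 0.6}, {"travel": [50, 1, 0], "rotation": [0, 0, 0], "grip": 0.6}, {"travel": [61, 1, 15], "rotation": [0, 0, 0], "grip": 0.6}, {"travel": [61, 1, 35], "rotation": [0, 0, 0], "grip": 0.6}, {"travel": [61, 1, 35], "rotation": [0, 0, 0], "grip": 0.6}]'

```text
t: 5.9
eef_pos: [0.6155, 0.1335, 0.1695]
orientation: [-3.135, 0.001, 1.724]
contact_force: [-0.7, -1.1, -1.4]
width: 0.0566
```

Call:
move_arm --moves '[{"travel": [0, 0, 0], "rotation": [0, 0, 0], "grip": 0.6}, {"travel": [0, 0, 0], "rotation": [0, 0, 0], "grip": 0.6}]'

```text
t: 6.15
eef_pos: [0.6172, 0.1344, 0.1745]
orientation: [3.14, 0.0, 1.725]
contact_force: [0.4, 0.1, -0.9]
width: 0.0569
```

```bash
python3 holes.py 6 new; python3 held.py 6; python3 -c "
import cv2;p=cv2.imread('pics/w6.png')[200:400,220:430];cv2.imwrite('pics/w6c.png',cv2.resize(p,None,fx=3,fy=3,interpolation=0))"
```

```text
6.15 [0.61718059 0.13437473 0.17450424] [1.79922989e+02 5.94421424e-03 9.88090433e+01] [ 0.35769474  0.11845236 -0.86079861]
plate top z meas 0.06582028977915727
plate rect [615.77 135.68] [104.15  72.03] 8.79
blob [283 234  11  11  52] [288.1 241.2] tool mm [[-0.44, -27.13], [-0.44, -31.42], [-0.44, -23.04], [5.66, -26.95], [-3.11, -27.21]] world [590.6 129.8  65.8] z 0.054928050502092485
blob [351 239  11   7  49] [355.6 241.8] tool mm [[-0.92, 24.29], [-0.92, 20.39], [-0.92, 28.78], [1.68, 24.22], [-3.93, 24.37]] world [641.5 137.2  65.9] z 0.05516531815107828
pipe x at y=.135 [ 0.61592093 -0.15605313  0.09875187] yaw 8.869647687549628
8063 centre in tool mm [ 1.8   3.29 -2.54] tilt roll/pitch/yaw deg [  0.07 -17.33   2.05] 0.0016643385177327907
leg end tool mm [ 1.5  -6.72 49.29]
leg end tool mm [ 3.21 40.98 34.4 ]
70.0
69.9
```

View pics/w6c.png

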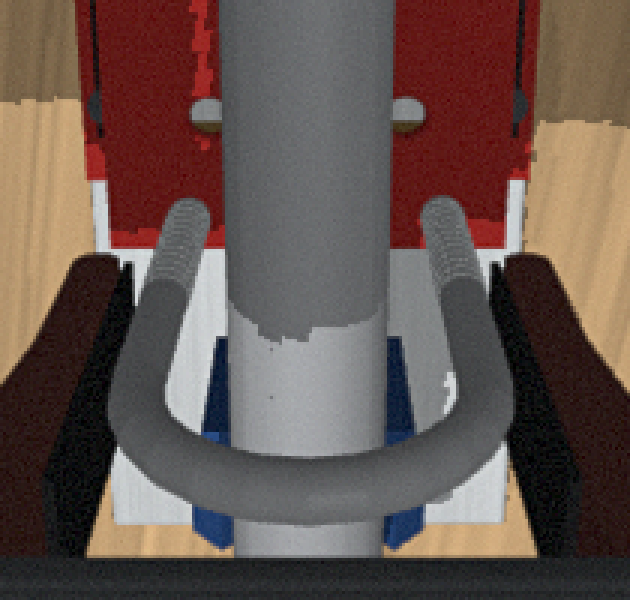

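```bash
sed -i 's/(z<.07)/(z<float(sys.argv[2]) if len(sys.argv)>2 else z<.07)/' held.py; cat >> held.py <<'E'
# pipe & plate in tool frame
r_,g_,b_=p[...,2],p[...,1],p[...,0]
zpipe=s['eef_pos'][2]-.100
mp=(sat<45)&(abs(y)<.0195)&(abs(z-zpipe)<.022)&(z<zpipe-.003)&(x<.12)
qp=P[mp]
fp=lambda a:np.hypot((qp[:,1]-a[0]-a[1]*qp[:,0])/np.sqrt(1+a[1]**2),qp[:,2]-a[2]-a[3]*qp[:,0])-.019
op=least_squares(fp,[0,0,zpipe,0],loss='soft_l1',f_scale=.001)
print('pipe in tool: y0 mm',op.x[0]*1000,'yaw deg',np.degrees(op.x[1]),'z mm',op.x[2]*1000,'tilt',np.degrees(op.x[3]),len(qp))
E
python3 held.py 6 .048; python3 held.py 5 .06
```

```text
4900 centre in tool mm [ 1.5  -0.08 -1.93] tilt roll/pitch/yaw deg [ 0.18 -0.78  0.72] 0.00023744872112073942
leg end tool mm [  1.34 -24.45  44.91]
leg end tool mm [ 1.97 25.54 44.23]
44.9
44.4
pipe in tool: y0 mm -1.2143591490776284 yaw deg -0.060605840558175174 z mm 75.51642077511154 tilt 0.15146254179690133 17873
4674 centre in tool mm [ 1.48 -0.07 -1.94] tilt roll/pitch/yaw deg [ 0.17 -0.75  0.76] 0.00023611231261850066
leg end tool mm [  1.29 -24.46  44.88]
leg end tool mm [ 1.96 25.53 44.23]
45.0
44.9
pipe in tool: y0 mm 1.3065150361281612 yaw deg -0.05251694664228969 z mm 107.33118417425258 tilt -0.005156135763302649 12956
```

```bash
python3 - <<'E'
from h import *
for k in '56':
    f=np.load(f'w{k}.npz');s=dict(eef_pos=f['s'][:3],orientation=f['s'][3:]);W=cloud('wrist',f['d'],s);p=f['p'].astype(int)
    b,g,r=p[...,0],p[...,1],p[...,2]
    red=(r>70)&(r>2.5*g)&(r>2.5*b)&(abs(W[...,2]-.0658)<.003)
    tab=(abs(W[...,2])<.006)&(r>g+20)
    R=Ro.from_euler('xyz',s['orientation']).as_matrix()
    for n,m in (('plate',red),('table',tab)):
        q=W[m]; 
        for it in range(3):
            A=np.c_[q[:,:2]-[.616,.135],np.ones(len(q))];c=np.linalg.lstsq(A,q[:,2],rcond=None)[0];e=abs(A@c-q[:,2]);q=q[e<.003]
        print(k,n,len(q),'slope deg along stand x',np.degrees(c[0]*.988+c[1]*.153),'along stand y',np.degrees(-c[0]*.153+c[1]*.988),c[2])
    print('tool tilt: tool z in world',R[:,2], 'along standx deg',np.degrees(R[:,1]@[0,0,1]))
E
```

```text
5 plate 6740 slope deg along stand x -0.02604243520099422 along stand y -0.02345895654945988 0.06576189661753941
5 table 150524 slope deg along stand x -0.011714780835646341 along stand y -0.003716616857666517 -0.0011969736075852703
tool tilt: tool z in world [-3.76582352e-03 -8.55027006e-04 -9.99992544e-01] along standx deg -0.22071501197428703
6 plate 6340 slope deg along stand x -0.01385430666744466 along stand y -0.06926358078031165 0.06581933626744021
6 table 152292 slope deg along stand x -0.014031599715269492 along stand y -0.004920253835280635 -0.001167193553545246
tool tilt: tool z in world [ 1.34413233e-03  1.03315531e-04 -9.99999091e-01] along standx deg 0.07701120923226329
```

```bash
python3 - <<'E'
from h import *
f=np.load('w6.npz');p=f['p'].astype(int);b,g,r=p[...,0],p[...,1],p[...,2]
red=(r>2.0*g)&(r>2.0*b)
for c in (285,287,289,291,355,357,359): print(c,[int(i) for i in np.where(~red[222:255,c])[0]+222])
T=camera_info('wrist')['tool_from_camera'];K,D=Kd(camera_info('wrist'))
def tool(px,z):
    u=cv2.undistortPoints(np.array(px,float).reshape(-1,1,2),K,D).reshape(-1,2)
    ray=np.c_[u[:,0],-u[:,1],-np.ones(len(u))]@T[:3,:3].T
    return (T[:3,3]+ray*((z-T[2,3])/ray[:,2])[:,None])*1000
z=.1745-.0658
print(tool([[288,232],[288,244.5],[283,238],[357,232],[357,244.5],[362,238]],z).round(2))
E
```

```text
285 [233, 234, 235, 236, 237, 238, 239, 240, 241, 242]
287 [233, 234, 235, 236, 237, 238, 239, 240, 241, 242, 243]
289 [232, 233, 234, 235, 236, 237, 238, 239, 240, 241, 242, 243]
291 [232, 233, 234, 235, 236, 237, 238, 239, 240, 241, 242, 243]
355 [232, 233, 234, 235, 236, 237, 238, 239, 240, 241, 242, 243]
357 [232, 233, 234, 235, 236, 237, 238, 239, 240, 241, 242, 243]
359 [233, 234, 235, 236, 237, 238, 239, 240, 241]
[[  6.84 -27.02 108.7 ]
 [ -3.11 -27.31 108.7 ]
 [  2.09 -30.96 108.7 ]
 [  6.82  25.14 108.7 ]
 [ -3.13  25.41 108.7 ]
 [  2.07  29.06 108.7 ]]
```

Call:
move_arm --moves '[{"travel": [0.3, -1.1, 0], "rotation": [0.78, 0, 0.66], "grip": 0.6}, {"travel": [0.3, -1.1, 0], "rotation": [0.78, 0, 0.66], "grip": 0.6}, {"travel": [0.3, -1.1, 0], "rotation": [0.78, 0, 0.66], "grip": 0.6}, {"travel": [0.3, -1.1, 0], "rotation": [0.78, 0, 0.66], "grip": 0.6}]'

```text
t: 6.7
eef_pos: [0.6156, 0.1351, 0.1736]
orientation: [-3.128, 0.0, 1.714]
contact_force: [0.9, 0.0, -1.4]
width: 0.0567
```

```bash
python3 holes.py 7 new; python3 held.py 7 .048
```

```text
6.7 [0.61562015 0.13505376 0.17359226] [-1.79216509e+02  5.37878354e-03  9.81966466e+01] [ 0.89612621  0.04137638 -1.3866035 ]
plate top z meas 0.0657403061689858
plate rect [615.82 135.69] [104.24  72.1 ] 8.85
blob [257 193  39   2  40] [276.5 193. ] tool mm [[36.7, -34.46], [36.71, -49.04], [36.69, -20.58], [37.09, -34.44], [35.62, -34.5]] world [574.8 166.2  66.3] z 0.06198987800260333
blob [287 234  11  17  56] [292.5 243.2] tool mm [[-1.77, -23.77], [-1.76, -28.33], [-1.77, -19.96], [5.91, -23.58], [-7.66, -23.93]] world [590.9 129.7  66.1] z 0.05966966623465492
blob [355 240  12   7  54] [359.7 242.9] tool mm [[-1.59, 27.38], [-1.59, 23.39], [-1.59, 32.52], [1.16, 27.3], [-4.44, 27.46]] world [641.5 137.2  65.4] z 0.05547497156040512
pipe x at y=.135 [ 0.61592244 -0.15592958  0.09870302] yaw 8.86273718814416
4903 centre in tool mm [ 1.49 -0.08 -1.94] tilt roll/pitch/yaw deg [ 0.2  -0.78  0.68] 0.0002300302383927426
leg end tool mm [  1.36 -24.44  44.9 ]
leg end tool mm [ 1.95 25.55 44.22]
44.9
44.6
pipe in tool: y0 mm 1.2503261051999024 yaw deg -0.577901100808355 z mm 74.64455935388942 tilt 0.1549822024208134 17790
```

```bash
cat > rel.py <<'E'
exec(open('held.py').read().split('# pipe & plate')[0])
th=np.radians(8.86);ux=np.array([np.cos(th),np.sin(th),0]);uy=np.array([-np.sin(th),np.cos(th),0])
H=np.array([.6159,.1353,0])  # nominal plate centre
def st(Xt): 
    w=R@Xt+s['eef_pos'];return np.round([ (w-H)@ux*1000,(w-H)@uy*1000,w[2]*1000],2)
print('STAND frame rel plate centre: centre',st(o.x[:3]))
for sx in(-1,1): print(' leg end',st(o.x[:3]+Rb@[sx*.025,0,-.0465]),' nominal hole x',25*sx)
Rw=R@Rb; print('bolt z axis in stand deg',np.degrees([Rw[:,2]@ux,Rw[:,2]@uy]).round(2),'yaw',np.degrees(np.arctan2(Rw[:,0]@uy,Rw[:,0]@ux)).round(2))
E
python3 rel.py 7 .048; python3 rel.py 6 .048
```

```text
4903 centre in tool mm [ 1.49 -0.08 -1.94] tilt roll/pitch/yaw deg [ 0.2  -0.78  0.68] 0.0002300302383927426
leg end tool mm [  1.36 -24.44  44.9 ]
leg end tool mm [ 1.95 25.55 44.22]
44.9
44.6
STAND frame rel plate centre: centre [ -0.35   1.29 175.53]
 leg end [-25.35   1.44 129.03]  nominal hole x -25
 leg end [ 24.65   1.46 129.03]  nominal hole x 25
bolt z axis in stand deg [ 0.  -0.2] yaw 0.02
4900 centre in tool mm [ 1.5  -0.08 -1.92] tilt roll/pitch/yaw deg [ 0.18 -0.78  0.72] 0.00023744872082142546
leg end tool mm [  1.34 -24.45  44.91]
leg end tool mm [ 1.97 25.55 44.23]
44.9
44.4
STAND frame rel plate centre: centre [  1.04   0.39 176.43]
 leg end [-23.26   0.24 129.56]  nominal hole x -25
 leg end [ 26.73   0.83 130.31]  nominal hole x 25
bolt z axis in stand deg [-0.85 -0.19] yaw 0.67
```

Call:
move_arm --moves '[{"travel": [-0.5, 0.4, 0], "rotation": [0, 0, 0], "grip": 0.6}, {"travel": [-0.5, 0.4, 0], "rotation": [0, 0, 0], "grip": 0.6}, {"travel": [-0.5, 0.4, 0], "rotation": [0, 0, 0], "grip": 0.6}, {"travel": [-0.5, 0.4, 0], "rotation": [0, 0, 0], "grip": 0.6}, {"travel": [-0.5, 0.4, 0], "rotation": [0, 0, 0], "grip": 0.6}]'

```text
t: 7.38
eef_pos: [0.6161, 0.1346, 0.1736]
orientation: [-3.128, 0.0, 1.714]
contact_force: [-1.1, -0.1, -1.2]
width: 0.0567
```

```bash
python3 look.py 8; python3 rel.py 8 .048
```

```text
7.375 [0.61609569 0.13458619 0.17363264] [-1.79219564e+02  3.04478860e-03  9.81914498e+01] [-1.05969324 -0.11993669 -1.17193393] 0.05671278112050008
4918 centre in tool mm [ 1.49 -0.09 -1.93] tilt roll/pitch/yaw deg [ 0.19 -0.76  0.71] 0.00023045748128865378
leg end tool mm [  1.34 -24.47  44.89]
leg end tool mm [ 1.97 25.52 44.23]
44.1
44.4
STAND frame rel plate centre: centre [4.0000e-02 7.6000e-01 1.7557e+02]
 leg end [-24.98   0.9  129.08]  nominal hole x -25
 leg end [ 25.02   0.94 129.06]  nominal hole x 25
bolt z axis in stand deg [ 0.02 -0.2 ] yaw 0.05
```

Call:
move_arm --moves '[{"travel": [0, 0, 8], "rotation": [0, 0, 0], "grip": 0.6}, {"travel": [0, 0, 20], "rotation": [0, 0, 0], "grip": 0.6}, {"travel": [0, 0, 35], "rotation": [0, 0, 0], "grip": 0.6}, {"travel": [0, 0, 45], "rotation": [0, 0, 0], "grip": 0.6}, {"travel": [0, 0, 45], "rotation": [0, 0, 0], "grip": 0.6}]'

```text
t: 8.05
eef_pos: [0.6148, 0.1343, 0.1268]
orientation: [-3.125, 0.0, 1.714]
contact_force: [0.2, 0.4, -1.4]
width: 0.0565
```

```bash
python3 look.py 9; python3 rel.py 9 .022;  python3 -c "
import cv2;p=cv2.imread('pics/w9.png')[200:400,220:430];cv2.imwrite('pics/w9c.png',cv2.resize(p,None,fx=3,fy=3,interpolation=0))"
```

```text
8.05 [0.6147666  0.13433085 0.12683846] [-1.79060317e+02  5.62835486e-03  9.81881541e+01] [ 0.17258569  0.38586722 -1.40703041] 0.05645878376320913
9340 centre in tool mm [  1.91 -13.04 -11.89] tilt roll/pitch/yaw deg [-1.85 73.12 -2.25] 0.003042777242098016
leg end tool mm [  2.44 -64.79 -22.31]
leg end tool mm [  1.87 -50.28  25.53]
22.0
21.9
STAND frame rel plate centre: centre [-14.09   1.28 138.94]
 leg end [-65.65   2.42 150.21]  nominal hole x -25
 leg end [-51.94   1.68 102.14]  nominal hole x 25
bolt z axis in stand deg [55.09 -0.95] yaw -3.07
```

View pics/w9c.png

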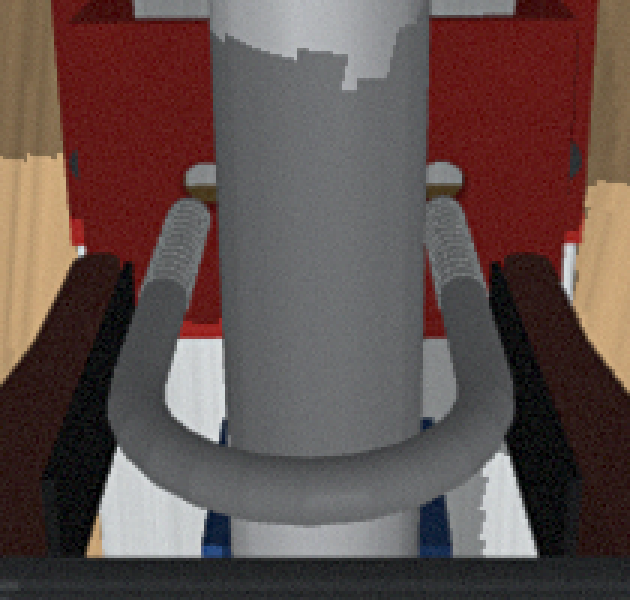

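Call:
move_arm --moves '[{"travel": [0, 0, 0], "rotation": [0, 0, 0], "grip": 0.6}, {"travel": [0, 0, 0], "rotation": [0, 0, 0], "grip": 0.6}, {"travel": [0, 0, 0], "rotation": [0, 0, 0], "grip": 0.6}, {"travel": [0, 0, 0], "rotation": [0, 0, 0], "grip": 0.6}]'

```text
t: 8.6
eef_pos: [0.6156, 0.1345, 0.1288]
orientation: [-3.128, 0.0, 1.714]
contact_force: [-0.4, -0.5, -1.5]
width: 0.0567
```

```bash
cat > bolt2.py <<'E'
# bolt rigid in hand: use stored fit, only report stand-frame
from fitub import *
import sys
f=np.load(f'w{sys.argv[1]}.npz');s=dict(eef_pos=f['s'][:3],orientation=f['s'][3:]);p=f['p'].astype(int)
W=cloud('wrist',f['d'],s);R=Ro.from_euler('xyz',s['orientation']).as_matrix()
P=(W-s['eef_pos'])@R;x,y,z=P[...,0],P[...,1],P[...,2];sat=p.max(-1)-p.min(-1)
B=np.array([[0,1,0],[1,0,0],[0,0,-1.]])
a0=np.r_[.00149,-.00009,-.00193,np.radians([.19,-.76,.71])]
def res(q,a): return ubdist((q-a[:3])@(B@Ro.from_euler('xyz',a[3:]).as_matrix()),[0,0],0,0)
m=(sat<25)&(p.max(-1)>60)&(abs(x)<.02)&(abs(y)<.036)&(z>-.05)&(z<.05)
q=P[m];q=q[abs(res(q,a0))<.002]
o=least_squares(lambda a:res(q,a),a0,loss='soft_l1',f_scale=.0005,x_scale=[.01]*3+[.1]*3)
Rb=B@Ro.from_euler('xyz',o.x[3:]).as_matrix()
print(len(q),(o.x[:3]*1000).round(2),np.degrees(o.x[3:]).round(2),np.median(abs(o.fun)))
th=np.radians(8.86);ux=np.array([np.cos(th),np.sin(th),0]);uy=np.array([-np.sin(th),np.cos(th),0]);H=np.array([.6159,.1353,0])
fr=lambda w:np.round([(w-H)@ux*1000,(w-H)@uy*1000,w[2]*1000],2)
for sx in(-1,1): print(' leg end',fr(R@(o.x[:3]+Rb@[sx*.025,0,-.0465])+s['eef_pos']))
Rw=R@Rb; print('bolt z axis in stand deg',np.degrees([Rw[:,2]@ux,Rw[:,2]@uy]).round(2),'yaw',np.degrees(np.arctan2(Rw[:,0]@uy,Rw[:,0]@ux)).round(2))
# hole rims: pixels on plate plane
b,g,r=p[...,0],p[...,1],p[...,2]
red=(r>2.0*g)&(r>2.0*b)
T=camera_info('wrist')['tool_from_camera'];K,D=Kd(camera_info('wrist'))
v,u=np.mgrid[0:480,0:640]
un=cv2.undistortPoints(np.stack([u,v],-1).reshape(-1,1,2).astype(float),K,D).reshape(-1,2)
ray=(np.c_[un[:,0],-un[:,1],-np.ones(len(un))]@T[:3,:3].T)@R.T; o0=R@T[:3,3]+s['eef_pos']
X=o0+ray*((.0658-o0[2])/ray[:,2])[:,None]
sx=((X-H)@ux*1000).reshape(480,640);sy=((X-H)@uy*1000).reshape(480,640)
# rectified top view of plate plane, 0.1mm/px
gx,gy=np.meshgrid(np.arange(-40,40,.1),np.arange(15,-15,-.1))
Wp=H+gx[...,None]/1000*ux+gy[...,None]/1000*uy+np.array([0,0,.0658])
uvp=proj('wrist',Wp.reshape(-1,3),s).astype(np.float32).reshape(gx.shape+(2,))
im=cv2.remap(f['p'],uvp[...,0],uvp[...,1],cv2.INTER_LINEAR)
for gg in (-25,25): cv2.circle(im,(int((gg+40)*10),150),52,(0,255,255),1)
cv2.imwrite(f'pics/rect{sys.argv[1]}.png',im)
E
python3 look.py 10; python3 bolt2.py 10; python3 bolt2.py 8 | head -4
```

```text
8.6 [0.61557131 0.13449733 0.12882173] [-1.79237677e+02  5.26623413e-03  9.81890837e+01] [-0.35055271 -0.53640183 -1.53974277] 0.05671201819749153
5323 [ 1.47 -0.07 -1.94] [ 0.14 -0.8   0.72] 0.00022474536328617734
 leg end [-25.45   0.82  84.24]
 leg end [24.55  0.86 84.27]
bolt z axis in stand deg [-0.03 -0.15] yaw 0.05
5309 [ 1.48 -0.09 -1.93] [ 0.17 -0.77  0.73] 0.00022128591990372686
 leg end [-24.97   0.86 129.07]
 leg end [ 25.03   0.91 129.06]
bolt z axis in stand deg [ 0.01 -0.17] yaw 0.06
```

View pics/rect10.png

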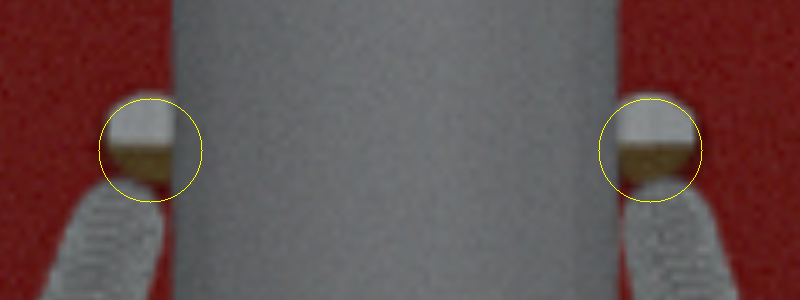

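Call:
move_arm --moves '[{"travel": [0, 0.5, 3], "rotation": [0, 0, 0], "grip": 0.6}, {"travel": [0, 0.6, 9], "rotation": [0, 0, 0], "grip": 0.6}, {"travel": [0, 0.65, 14], "rotation": [0, 0, 0], "grip": 0.6}, {"travel": [0, 0.65, 15], "rotation": [0, 0, 0], "grip": 0.6}, {"travel": [0, 0.65, 15], "rotation": [0, 0, 0], "grip": 0.6}]'

```text
t: 9.28
eef_pos: [0.6159, 0.1345, 0.1135]
orientation: [-3.128, 0.0, 1.714]
contact_force: [-0.3, 0.2, -1.4]
width: 0.0568
```

Call:
move_arm --moves '[{"travel": [0, 0, 0], "rotation": [0, 0, 0], "grip": 0.6}, {"travel": [0, 0, 0], "rotation": [0, 0, 0], "grip": 0.6}, {"travel": [0, 0, 0], "rotation": [0, 0, 0], "grip": 0.6}]'

```text
t: 9.65
eef_pos: [0.616, 0.1346, 0.1138]
orientation: [-3.128, 0.0, 1.714]
contact_force: [-0.3, 0.8, -1.1]
width: 0.0569
```

```bash
python3 look.py 11; python3 bolt2.py 11
```

```text
9.65 [0.61599854 0.13457923 0.11377525] [-1.79233230e+02  1.52829129e-03  9.81932875e+01] [-0.27448838  0.76551483 -1.12173669] 0.056940411554618875
5288 [ 1.46 -0.08 -1.94] [ 0.15 -0.75  0.74] 0.00022680022436843083
 leg end [-25.07   0.83  69.22]
 leg end [24.93  0.89 69.21]
bolt z axis in stand deg [ 0.02 -0.16] yaw 0.07
```

View pics/rect11.png

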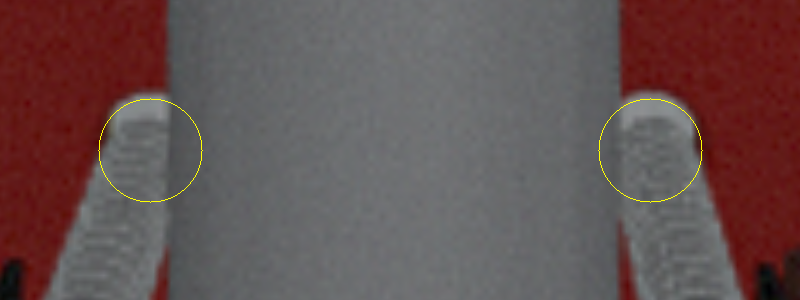

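Call:
move_arm --moves '[{"travel": [-0.2, 0, 1.5], "rotation": [0, 0, 0], "grip": 0.6}, {"travel": [-0.2, 0, 3], "rotation": [0, 0, 0], "grip": 0.6}, {"travel": [-0.2, 0, 4], "rotation": [0, 0, 0], "grip": 0.6}, {"travel": [-0.2, 0, 4.5], "rotation": [0, 0, 0], "grip": 0.6}, {"travel": [-0.2, 0, 4.5], "rotation": [0, 0, 0], "grip": 0.6}]'

```text
t: 10.32
eef_pos: [0.6159, 0.1343, 0.1091]
orientation: [-3.128, 0.0, 1.714]
contact_force: [-0.7, -0.1, -1.8]
width: 0.0569
```

```bash
python3 look.py 12; python3 bolt2.py 12
```

```text
10.325 [0.61589058 0.13434794 0.1090743 ] [-1.79215405e+02  4.84326269e-03  9.81933635e+01] [-0.68302373 -0.10689184 -1.76767297] 0.05693942951772481
5246 [ 1.47 -0.07 -1.95] [ 0.15 -0.8   0.72] 0.0002169516282799777
 leg end [-25.18   0.63  64.52]
 leg end [24.82  0.67 64.53]
bolt z axis in stand deg [-0.01 -0.15] yaw 0.05
```

View pics/rect12.png

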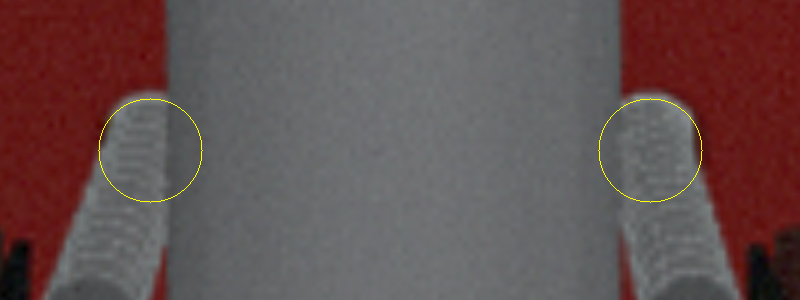

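Call:
move_arm --moves '[{"travel": [0, 0.2, 1], "rotation": [0, 0, 0], "grip": 0.6}, {"travel": [0, 0.2, 2], "rotation": [0, 0, 0], "grip": 0.6}, {"travel": [0, 0.2, 3], "rotation": [0, 0, 0], "grip": 0.6}, {"travel": [0, 0.2, 4], "rotation": [0, 0, 0], "grip": 0.6}, {"travel": [0, 0.2, 4], "rotation": [0, 0, 0], "grip": 0.6}]' --squeeze 60

```text
t: 11.0
eef_pos: [0.616, 0.1344, 0.1049]
orientation: [-3.128, 0.0, 1.714]
contact_force: [0.0, 0.1, -1.3]
width: 0.0567
```

```bash
python3 look.py 13; python3 bolt2.py 13
```

```text
11.0 [0.61597926 0.13435347 0.10494217] [-1.79204113e+02  5.83724662e-03  9.81924273e+01] [ 0.04816918  0.05519263 -1.34991878] 0.05669158708293897
5196 [ 1.46 -0.11 -1.94] [ 0.14 -0.74  0.75] 0.0002216884265458523
 leg end [-25.17   0.6   60.41]
 leg end [24.83  0.66 60.36]
bolt z axis in stand deg [ 0.05 -0.15] yaw 0.08
```

View pics/rect13.png

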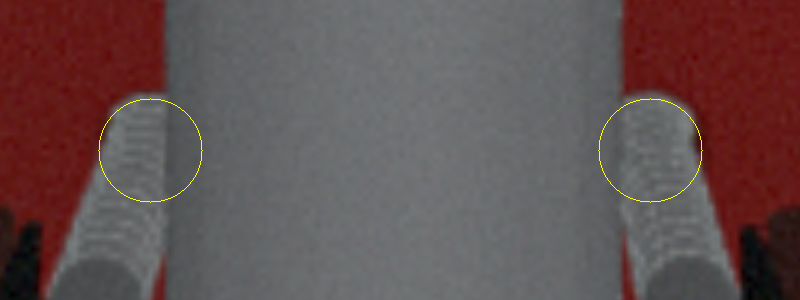

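Call:
move_arm --moves '[{"travel": [0, 0.1, 0.5], "rotation": [0, 0, 0], "grip": 0.6}, {"travel": [0, 0.1, 1], "rotation": [0, 0, 0], "grip": 0.6}, {"travel": [0, 0.1, 1.5], "rotation": [0, 0, 0], "grip": 0.6}, {"travel": [0, 0.1, 2], "rotation": [0, 0, 0], "grip": 0.6}]'

```text
t: 11.55
eef_pos: [0.6161, 0.1344, 0.1031]
orientation: [-3.128, 0.0, 1.714]
contact_force: [-0.2, 0.3, -1.9]
width: 0.0564
```

Call:
move_arm --moves '[{"travel": [0, 0, 0.5], "rotation": [0, 0, 0], "grip": 0.6}, {"travel": [0, 0, 1], "rotation": [0, 0, 0], "grip": 0.6}]'

```text
t: 11.8
eef_pos: [0.6161, 0.1344, 0.1021]
orientation: [-3.128, 0.0, 1.714]
contact_force: [0.7, 0.2, -1.0]
width: 0.0568
```

Call:
move_arm --moves '[{"travel": [0, 0, 0.5], "rotation": [0, 0, 0], "grip": 0.6}, {"travel": [0, 0, 1], "rotation": [0, 0, 0], "grip": 0.6}]'

```text
t: 12.05
eef_pos: [0.6161, 0.1344, 0.1011]
orientation: [-3.128, 0.0, 1.714]
contact_force: [-0.4, -0.3, -1.2]
width: 0.0566
```

Call:
move_arm --moves '[{"travel": [0, 0, 0.5], "rotation": [0, 0, 0], "grip": 0.6}, {"travel": [0, 0, 1], "rotation": [0, 0, 0], "grip": 0.6}]'

```text
t: 12.3
eef_pos: [0.6162, 0.1343, 0.1004]
orientation: [-3.128, 0.0, 1.714]
contact_force: [-0.4, 0.7, 0.3]
width: 0.0569
```

Call:
move_arm --moves '[{"travel": [0, 0, 0.5], "rotation": [0, 0, 0], "grip": 0.6}, {"travel": [0, 0, 1], "rotation": [0, 0, 0], "grip": 0.6}]'

```text
t: 12.55
eef_pos: [0.6163, 0.1343, 0.0998]
orientation: [-3.129, 0.0, 1.714]
contact_force: [0.3, -0.6, 2.9]
width: 0.0562
```

Call:
move_arm --moves '[{"travel": [0, 0, 0.5], "rotation": [0, 0, 0], "grip": 0.6}, {"travel": [0, 0, 1], "rotation": [0, 0, 0], "grip": 0.6}]'

```text
t: 12.8
eef_pos: [0.6165, 0.1343, 0.0993]
orientation: [-3.13, 0.0, 1.714]
contact_force: [-0.9, -0.7, 6.5]
width: 0.0568
```

Call:
move_arm --moves '[{"travel": [0, -0.1, 0.5], "rotation": [0, 0, 0], "grip": 0.6}, {"travel": [0, -0.2, 1], "rotation": [0, 0, 0], "grip": 0.6}]'

```text
t: 13.05
eef_pos: [0.6166, 0.1344, 0.0987]
orientation: [-3.131, 0.0, 1.714]
contact_force: [0.2, 0.3, 4.8]
width: 0.0567
```

Call:
move_arm --moves '[{"travel": [0, -0.1, 0.5], "rotation": [0, 0, 0], "grip": 0.6}, {"travel": [0, -0.1, 1], "rotation": [0, 0, 0], "grip": 0.6}]'

```text
t: 13.3
eef_pos: [0.6168, 0.1344, 0.0976]
orientation: [-3.131, 0.0, 1.714]
contact_force: [0.7, 0.4, 4.8]
width: 0.0567
```

```bash
python3 look.py 14; python3 bolt2.py 14
```

```text
13.3 [0.61675995 0.13443858 0.09757477] [-1.79415299e+02  4.16381426e-03  9.81890846e+01] [0.66542892 0.36308912 4.82678752] 0.05666885800372187
5010 [ 1.42 -0.12 -1.98] [-0.01 -0.67  0.73] 0.00022839868862028372
 leg end [-24.3    0.4   53.02]
 leg end [25.7   0.45 53.09]
bolt z axis in stand deg [-0.09  0.01] yaw 0.06
```

Call:
move_arm --moves '[{"travel": [0.1, -0.3, 0.5], "rotation": [0, 0, 0], "grip": 0.6}, {"travel": [0.1, -0.6, 1], "rotation": [0, 0, 0], "grip": 0.6}, {"travel": [0.1, -0.6, 1.5], "rotation": [0, 0, 0], "grip": 0.6}, {"travel": [0.1, -0.6, 2], "rotation": [0, 0, 0], "grip": 0.6}]'

```text
t: 13.85
eef_pos: [0.6149, 0.1342, 0.0939]
orientation: [-3.127, 0.0, 1.714]
contact_force: [1.7, -0.9, 4.8]
width: 0.0564
```

Call:
move_arm --moves '[{"travel": [0, 0, 0.6], "rotation": [0, 0, 0], "grip": 0.6}, {"travel": [0, 0, 1.2], "rotation": [0, 0, 0], "grip": 0.6}, {"travel": [0, 0, 1.8], "rotation": [0, 0, 0], "grip": 0.6}, {"travel": [0, 0, 2.4], "rotation": [0, 0, 0], "grip": 0.6}]'

```text
t: 14.35
eef_pos: [0.6147, 0.1342, 0.0919]
orientation: [-3.127, 0.0, 1.714]
contact_force: [0.8, -1.1, 6.0]
width: 0.0568
```

```bash
python3 look.py 15; python3 bolt2.py 15
```

```text
14.35 [0.61469024 0.13422587 0.09187862] [-1.79168954e+02  1.21006164e-02  9.81924818e+01] [ 0.77427671 -1.12284499  5.95814263] 0.05679005711911409
4869 [ 1.38 -0.06 -1.97] [-0.14 -0.91  0.75] 0.00022600733417683753
 leg end [-26.31   0.36  47.32]
 leg end [23.69  0.43 47.39]
bolt z axis in stand deg [-0.08  0.14] yaw 0.08
```

Call:
move_arm --moves '[{"travel": [0.1, 0.3, 0], "rotation": [0, 0, 0], "grip": 0.6}, {"travel": [0.2, 0.6, 0], "rotation": [0, 0, 0], "grip": 0.6}, {"travel": [0.2, 0.6, 0], "rotation": [0, 0, 0], "grip": 0.6}]'

```text
t: 14.78
eef_pos: [0.6148, 0.1343, 0.0916]
orientation: [-3.126, 0.0, 1.714]
contact_force: [0.0, -1.6, 5.8]
width: 0.0569
```

```bash
python3 look.py 16; python3 bolt2.py 16
```

```text
14.775 [0.61476105 0.13428764 0.09155996] [-1.79084723e+02  2.55435837e-02  9.81859000e+01] [ 0.0446795  -1.564142    5.83580583] 0.0568761544016808
4856 [ 1.38 -0.08 -2.  ] [-0.17 -0.85  0.73] 0.00023436353564333374
 leg end [-26.36   0.38  47.09]
 leg end [23.64  0.43 47.03]
bolt z axis in stand deg [0.07 0.19] yaw 0.06
```

Call:
move_arm --moves '[{"travel": [0, 0.4, 0.3], "rotation": [0, 0, 0], "grip": 0.6}, {"travel": [0, 0.8, 0.6], "rotation": [0, 0, 0], "grip": 0.6}, {"travel": [0, 0.8, 0.9], "rotation": [0, 0, 0], "grip": 0.6}]'

```text
t: 15.2
eef_pos: [0.615, 0.1344, 0.09]
orientation: [-3.124, 0.0, 1.714]
contact_force: [-1.6, -1.3, 4.6]
width: 0.0567
```

```bash
python3 look.py 17; python3 bolt2.py 17; python3 -c "
from workcell import *
s=state();print(s['contact_force'],s['wrist_torque'])"
```

```text
15.2 [0.61495996 0.13437203 0.08999224] [-1.78984167e+02  2.29911774e-02  9.81902172e+01] [-1.55988098 -1.29379203  4.57708359] 0.05674128317437327
4828 [ 1.37 -0.1  -1.97] [-0.19 -0.81  0.75] 0.00022993745726300734
 leg end [-26.29   0.4   45.55]
 leg end [23.71  0.48 45.37]
bolt z axis in stand deg [0.21 0.2 ] yaw 0.08
[-2.84664267 -2.23859007  4.30557579] [-0.42189668  0.6493686  -0.02145134]
```

View pics/w17.png

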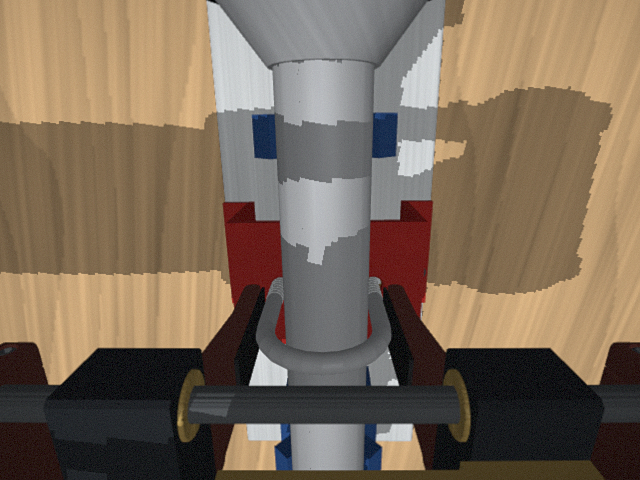

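Call:
move_arm --moves '[{"travel": [0, 0, 0.7], "rotation": [0, 0, 0], "grip": 0.6}, {"travel": [0, 0, 1.4], "rotation": [0, 0, 0], "grip": 0.6}, {"travel": [0, 0, 2.1], "rotation": [0, 0, 0], "grip": 0.6}, {"travel": [0, 0, 2.8], "rotation": [0, 0, 0], "grip": 0.6}]'

```text
t: 15.75
eef_pos: [0.6161, 0.1346, 0.0877]
orientation: [-3.127, 0.0, 1.714]
contact_force: [-4.1, -2.0, 5.9]
width: 0.0563
```

```bash
python3 look.py 18; python3 bolt2.py 18; python3 -c "
from workcell import *
s=state();print(s['contact_force'],s['wrist_torque'])"
```

```text
15.75 [0.61608826 0.13458697 0.08772475] [-1.79170894e+02  1.00932080e-02  9.81868516e+01] [-4.09941445 -2.0449122   5.85484796] 0.05625025379828211
4753 [ 1.37 -0.13 -1.97] [-0.21 -0.8   0.76] 0.00022697404684977407
 leg end [-25.03   0.43  43.21]
 leg end [24.97  0.51 43.18]
bolt z axis in stand deg [0.03 0.21] yaw 0.09
[-4.69914318 -3.00437221  2.68589333] [-0.54911737  0.85802708  0.00147259]
```

Call:
move_arm --moves '[{"travel": [-0.1, -0.3, 0.7], "rotation": [0, 0, 0], "grip": 0.6}, {"travel": [-0.2, -0.3, 1.4], "rotation": [0, 0, 0], "grip": 0.6}, {"travel": [-0.2, -0.3, 2.1], "rotation": [0, 0, 0], "grip": 0.6}, {"travel": [-0.2, -0.3, 2.8], "rotation": [0, 0, 0], "grip": 0.6}]'

```text
t: 16.3
eef_pos: [0.6169, 0.1346, 0.0858]
orientation: [-3.13, -0.0, 1.714]
contact_force: [1.5, -1.2, 5.3]
width: 0.0566
```

```bash
python3 look.py 19; python3 bolt2.py 19; python3 -c "
from workcell import *
s=state();print(s['contact_force'],s['wrist_torque'])"
```

```text
16.3 [0.61691105 0.13462778 0.08577556] [-1.79358304e+02 -2.84923360e-03  9.81904499e+01] [ 1.5096917  -1.20758701  5.27065832] 0.05662647268950377
4680 [ 1.36 -0.12 -1.96] [-0.21 -0.69  0.75] 0.0002313703104866835
 leg end [-24.15   0.35  41.21]
 leg end [25.85  0.42 41.25]
bolt z axis in stand deg [-0.05  0.19] yaw 0.08
[ 1.28877119 -1.33402892  3.11400206] [-0.289189   -0.44307859  0.0461949 ]
```

Call:
move_arm --moves '[{"travel": [0, -0.1, 0.7], "rotation": [0, 0, 0], "grip": 0.6}, {"travel": [0, -0.1, 1.4], "rotation": [0, 0, 0], "grip": 0.6}, {"travel": [0, -0.1, 2.1], "rotation": [0, 0, 0], "grip": 0.6}, {"travel": [0, -0.1, 2.8], "rotation": [0, 0, 0], "grip": 0.6}]'

```text
t: 16.85
eef_pos: [0.6161, 0.1345, 0.0825]
orientation: [-3.129, 0.0, 1.714]
contact_force: [3.4, -1.9, 3.8]
width: 0.0565
```

```bash
python3 look.py 20; python3 bolt2.py 20; python3 -c "
from workcell import *
s=state();print(s['contact_force'],s['wrist_torque'])"
```

```text
16.85 [0.61613173 0.1344556  0.08248568] [-1.79250514e+02  3.87859758e-03  9.81895975e+01] [ 3.4097081  -1.94052534  3.8236278 ] 0.056507926303229025
4611 [ 1.35 -0.07 -1.97] [-0.21 -0.89  0.75] 0.00023663314944158756
 leg end [-24.81   0.28  37.89]
 leg end [25.19  0.35 38.02]
bolt z axis in stand deg [-0.14  0.2 ] yaw 0.08
[ 3.69135575 -1.18603505  3.73535358] [-0.16428552 -0.71377104 -0.02495093]
```

Call:
move_arm --moves '[{"travel": [0, 0.2, 0.7], "rotation": [0, 0, 0], "grip": 0.6}, {"travel": [0, 0.2, 1.4], "rotation": [0, 0, 0], "grip": 0.6}, {"travel": [0, 0.2, 2.1], "rotation": [0, 0, 0], "grip": 0.6}, {"travel": [0, 0.2, 2.8], "rotation": [0, 0, 0], "grip": 0.6}]'

```text
t: 17.4
eef_pos: [0.6154, 0.1343, 0.0793]
orientation: [-3.126, 0.0, 1.714]
contact_force: [-0.5, -1.5, 5.1]
width: 0.0569
```

```bash
python3 look.py 21; python3 bolt2.py 21; python3 -c "
from workcell import *
s=state();print(s['contact_force'],s['wrist_torque'])"
```

```text
17.4 [0.61543463 0.13432999 0.07927516] [-1.79117614e+02  8.98867942e-03  9.81910004e+01] [-0.48389492 -1.53098005  5.14677464] 0.056929312227419517
4664 [ 1.34 -0.1  -1.87] [-0.26 -1.04  0.74] 0.0002456996590408198
 leg end [-25.53   0.22  34.58]
 leg end [24.46  0.28 34.71]
bolt z axis in stand deg [-0.15  0.26] yaw 0.07
[ 0.81947253 -1.9659485   3.51790775] [-3.78224817e-01  3.04624229e-02  3.42840442e-04]
```

Call:
move_arm --moves '[{"travel": [0, 0.1, 0.4], "rotation": [0, 0, 0], "grip": 0.6}, {"travel": [0, 0.1, 0.8], "rotation": [0, 0, 0], "grip": 0.6}]'

```text
t: 17.7
eef_pos: [0.6155, 0.1344, 0.0783]
orientation: [-3.126, 0.0, 1.714]
contact_force: [-1.8, -1.7, 4.2]
width: 0.0565
```

Call:
move_arm --moves '[{"travel": [0, 0.1, 0.4], "rotation": [0, 0, 0], "grip": 0.6}, {"travel": [0, 0.1, 0.8], "rotation": [0, 0, 0], "grip": 0.6}]'

```text
t: 17.95
eef_pos: [0.6159, 0.1344, 0.0776]
orientation: [-3.127, 0.0, 1.714]
contact_force: [-3.2, -2.8, 3.8]
width: 0.0566
```

```bash
python3 look.py 22; python3 bolt2.py 22; python3 -c "
from workcell import *
s=state();print(s['contact_force'],s['wrist_torque'])"
```

```text
17.95 [0.61585266 0.13442043 0.07763007] [-1.79150834e+02  5.67355282e-03  9.81920279e+01] [-3.1773904  -2.79001969  3.75919122] 0.05656711254663945
4915 [ 1.31 -0.09 -1.72] [-0.48 -0.86  0.75] 0.0002870003336185537
 leg end [-2.522e+01  3.000e-02  3.285e+01]
 leg end [24.78  0.1  32.86]
bolt z axis in stand deg [-0.01  0.48] yaw 0.08
[-2.69142819 -2.76714762  3.42653733] [-0.41936828  0.62527141  0.03875463]
```

Call:
move_arm --moves '[{"travel": [-0.1, -0.1, 0.3], "rotation": [0, 0, 0], "grip": 0.6}, {"travel": [-0.1, -0.1, 0.6], "rotation": [0, 0, 0], "grip": 0.6}]'

```text
t: 18.25
eef_pos: [0.616, 0.1344, 0.0774]
orientation: [-3.127, -0.0, 1.714]
contact_force: [-3.3, -1.4, 4.6]
width: 0.0567
```

Call:
move_arm --moves '[{"travel": [0, 0, 0.3], "rotation": [0, 0, 0], "grip": 0.6}, {"travel": [0, 0, 0.6], "rotation": [0, 0, 0], "grip": 0.6}]'

```text
t: 18.5
eef_pos: [0.6161, 0.1344, 0.0772]
orientation: [-3.128, 0.0, 1.714]
contact_force: [-5.4, -1.5, 6.2]
width: 0.0567
```

Call:
move_arm --moves '[{"travel": [0, 0, 0.3], "rotation": [0, 0, 0], "grip": 0.6}, {"travel": [0, 0, 0.6], "rotation": [0, 0, 0], "grip": 0.6}]'

```text
t: 18.75
eef_pos: [0.6162, 0.1344, 0.0772]
orientation: [-3.128, 0.0, 1.714]
contact_force: [-5.9, -2.6, 8.3]
width: 0.0567
```

Call:
move_arm --moves '[{"travel": [0, -0.1, 0.4], "rotation": [0, 0, 0], "grip": 0.6}, {"travel": [0, -0.2, 0.8], "rotation": [0, 0, 0], "grip": 0.6}]'

```text
t: 19.0
eef_pos: [0.6161, 0.1344, 0.0771]
orientation: [-3.129, 0.0, 1.714]
contact_force: [-5.8, -1.7, 10.4]
width: 0.0563
```

Call:
move_arm --moves '[{"travel": [0, -0.1, 0.4], "rotation": [0, 0, 0], "grip": 0.6}, {"travel": [0, -0.2, 0.8], "rotation": [0, 0, 0], "grip": 0.6}]'

```text
t: 19.25
eef_pos: [0.6162, 0.1344, 0.0771]
orientation: [-3.13, 0.0, 1.714]
contact_force: [-7.0, -3.7, 13.7]
width: 0.0566
```

```bash
python3 look.py 23; python3 bolt2.py 23; python3 - <<'E'
from workcell import *
import cv2
s=state();print(s['contact_force'],s['wrist_torque'])
p=cv2.imread('pics/w23.png')[240:400,220:430];cv2.imwrite('pics/w23c.png',cv2.resize(p,None,fx=3.5,fy=3.5,interpolation=2))
E
```

```text
19.25 [0.61620631 0.13442622 0.07706627] [-1.79352742e+02  3.72378468e-04  9.81945742e+01] [-6.98558752 -3.69785486 13.69913512] 0.05658439955724297
4940 [ 1.31 -0.15 -1.76] [-0.49 -0.74  0.73] 0.00028561433301698227
 leg end [-2.487e+01 -2.000e-02  3.229e+01]
 leg end [25.13  0.04 32.37]
bolt z axis in stand deg [-0.1   0.48] yaw 0.07
[-6.28882074 -4.07933348 12.531995  ] [-0.45851719  1.14197387 -0.05818521]
```

View pics/w23c.png

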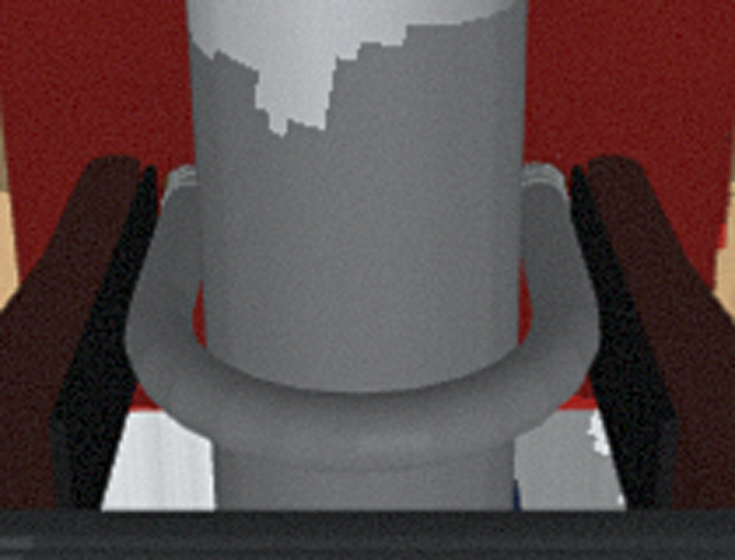

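Call:
move_arm --moves '[{"travel": [-0.2, -0.4, -1], "rotation": [0, 0, 0], "grip": 0.6}, {"travel": [-0.4, -0.8, -2], "rotation": [0, 0, 0], "grip": 0.6}, {"travel": [-0.5, -1, -2.5], "rotation": [0, 0, 0], "grip": 0.6}, {"travel": [-0.5, -1, -2.5], "rotation": [0, 0, 0], "grip": 0.6}]'

```text
t: 19.8
eef_pos: [0.616, 0.1343, 0.0772]
orientation: [-3.131, -0.001, 1.714]
contact_force: [4.5, 1.3, 0.9]
width: 0.057
```

Call:
move_arm --moves '[{"travel": [0.1, 0.4, -0.3], "rotation": [0, 0, 0], "grip": 0.6}, {"travel": [0.1, 0.4, -0.3], "rotation": [0, 0, 0], "grip": 0.6}]' --squeeze 20

```text
t: 20.05
eef_pos: [0.6159, 0.1341, 0.0772]
orientation: [-3.129, -0.0, 1.714]
contact_force: [5.2, 1.7, -0.2]
width: 0.0572
```

Call:
move_arm --moves '[{"travel": [0, 0, 0], "rotation": [0, 0, 0], "grip": 0.25}, {"travel": [0, 0, 0], "rotation": [0, 0, 0], "grip": 0.1}, {"travel": [0, 0, 0], "rotation": [0, 0, 0], "grip": 0}, {"travel": [0, 0, 0], "rotation": [0, 0, 0], "grip": 0}, {"travel": [0, 0, 0], "rotation": [0, 0, 0], "grip": 0}]'

```text
t: 20.68
eef_pos: [0.6152, 0.1338, 0.0774]
orientation: [-3.128, 0.0, 1.714]
contact_force: [0.2, 0.0, 1.3]
width: 0.088
```

```bash
python3 look.py 24; python3 bolt2.py 24
```

```text
20.675 [0.61516625 0.13382159 0.07739132] [-1.79207741e+02  6.22693273e-03  9.81895466e+01] [0.18525175 0.00713977 1.34274204] 0.08797026477263623
4892 [ 1.57  0.77 -1.72] [-0.36 -0.87  0.66] 0.0002791124981480087
 leg end [-25.08  -0.07  32.57]
 leg end [24.92 -0.07 32.64]
bolt z axis in stand deg [-0.08  0.35] yaw -0.01
```

View pics/w24.png

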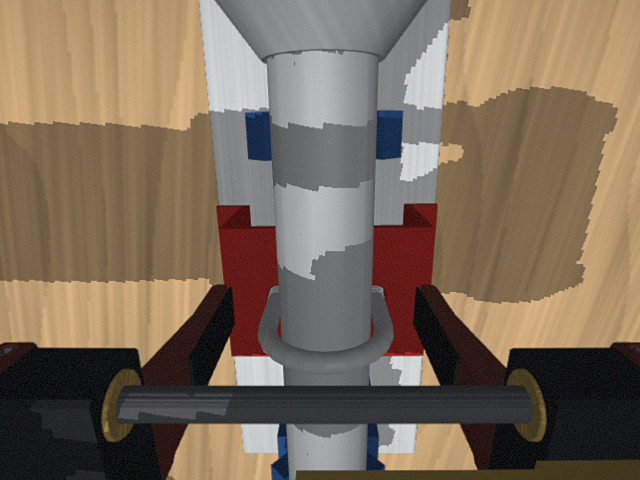

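Call:
move_arm --moves '[{"travel": [0, 0, -15], "rotation": [0, 0, 0], "grip": 0}, {"travel": [0, 0, -45], "rotation": [0, 0, 0], "grip": 0}, {"travel": [0, 0, -90], "rotation": [0, 0, 0], "grip": 0}, {"travel": [0, 0, -130], "rotation": [0, 0, 0], "grip": 0}, {"travel": [0, 0, -130], "rotation": [0, 0, 0], "grip": 0}]'

```text
t: 21.35
eef_pos: [0.6186, 0.1344, 0.2137]
orientation: [-3.137, -0.0, 1.714]
contact_force: [0.2, 0.5, 0.3]
width: 0.0877
```

Call:
move_arm --moves '[{"travel": [0, 0, 0], "rotation": [0, 0, 0], "grip": 0}, {"travel": [0, 0, 0], "rotation": [0, 0, 0], "grip": 0}, {"travel": [0, 0, 0], "rotation": [0, 0, 0], "grip": 0}]'

```text
t: 21.72
eef_pos: [0.6165, 0.134, 0.2058]
orientation: [-3.125, 0.0, 1.714]
contact_force: [-0.0, -1.2, -0.4]
width: 0.0881
```

```bash
python3 look.py 25; python3 - <<'E'
from fitub import *
f=np.load('w25.npz');s=dict(eef_pos=f['s'][:3],orientation=f['s'][3:]);W=cloud('wrist',f['d'],s);p=f['p']
th=np.radians(8.86);ux=np.array([np.cos(th),np.sin(th)]);uy=np.array([-np.sin(th),np.cos(th)])
r=W[...,:2]-[.6159,.1353];X=r@ux;Y=r@uy;Z=W[...,2]
m=(abs(X)<.032)&(abs(Y)<.012)&(Z>.07)&(Z<.14)
q=np.stack([X[m],Y[m],Z[m]],1)
k=abs(ubdist(q,[0,0.0],0,.0793))<.003
q=q[k&((np.hypot(q[:,0],q[:,2]-.0988)>.0205))]
o=least_squares(lambda a:ubdist(q,a[:2],a[2],a[3],a[4],a[5]),[0,0,0,.0793,0,0],loss='soft_l1',f_scale=.0005)
print(len(q),'centre xy z mm',o.x[[0,1,3]]*1000,'yaw,roll,pitch',np.degrees(o.x[[2,4,5]]),'(plate/pipe bias -1.2 => z)',o.x[3]*1000+1.2)
qq=Z[(abs(X)<.006)&(Y>.03)&(Y<.06)];print('pipe top',np.percentile(qq,50)*1000,'bow top',np.percentile(Z[(abs(X)<.004)&(abs(Y)<.005)],[50,90])*1000)
for n in ['scene','side']:
    a,d=snapshot(n);cv2.imwrite(f'pics/{n}25.png',a)
E
```

```text
21.725 [0.61651266 0.13400209 0.20584801] [-1.79073336e+02  6.49744147e-03  9.81902133e+01] [-0.03291267 -1.1789401  -0.42104238] 0.08811739437411528
1092 centre xy z mm [-0.20952794  0.22748553 79.25451629] yaw,roll,pitch [-0.07954537 -0.25100676  0.27516948] (plate/pipe bias -1.2 => z) 80.45451629085224
pipe top 117.46845981355327 bow top [124.56024276 126.08989377]
```

View pics/scene25.png

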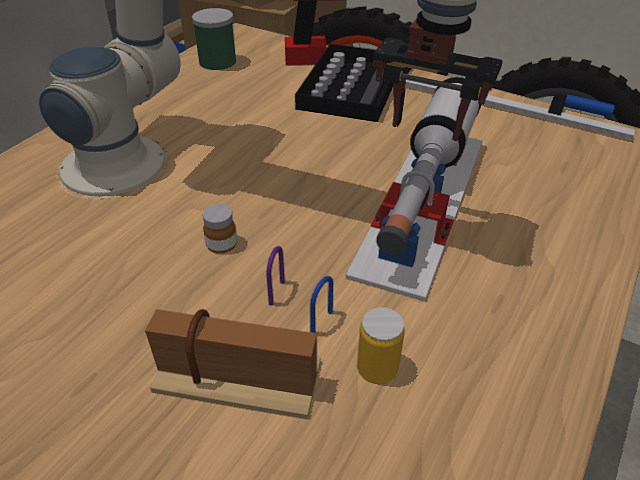

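View pics/side25.png

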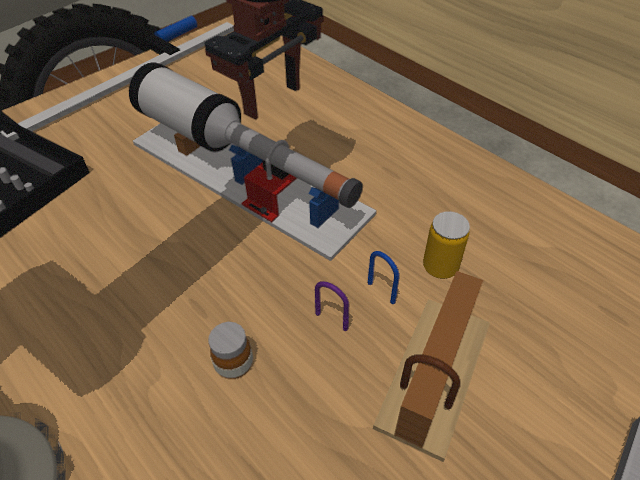

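View pics/w25.png

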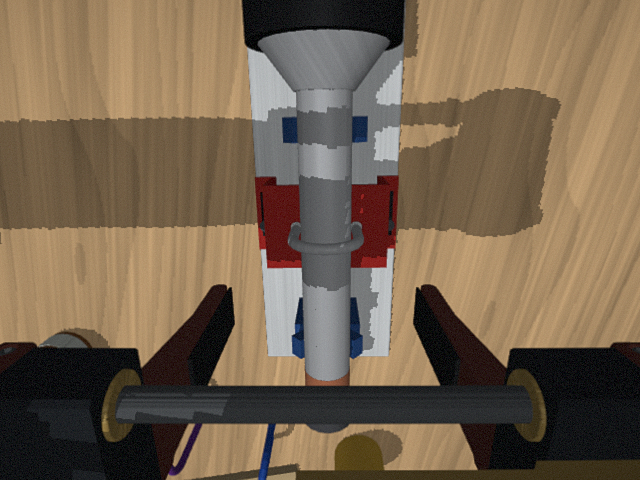

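```bash
python3 -c "
from workcell import *
print(job_done())"
```

```text
the job is handed in; nothing more can be done
None
```

The bright U-bolt is on the pipe, through both bracket holes and both push-on nuts, with its bow fully home. I handed the job in at about 22 s of the 72 s allowed.

I gripped it by both legs, lifted it off the rest and straightened a 0.8° tilt and 0.7° twist in the grip. I then lined it up over the holes with the wrist camera. The legs went through the plate without any contact force.

**Forces:** in the readings I took, the nuts took about 5 to 7 N as the legs slid through. At the end the bow stopped moving and I let the force rise to about 14 N before easing off and opening. The limit is 30 N.

**Last checks:**
- **Seating:** after release the U-bolt's centre measured 80.45 mm above the bench against 80.5 mm nominal. I added 1.2 mm to the raw reading, the amount by which the camera read the plate, pipe and bench low. It is within about 0.3° of upright and 0.3 mm of the plate centre as I had estimated it.
- **Surroundings:** the rusty U-bolt, tin, jar and coloured look-alikes appear unmoved in the scene and side pictures. The gripper is clear, with the fingers open about 130 mm above the final grip position.

**What did not go cleanly:** on the way through the nuts the U-bolt slid sideways by up to about 1.3 mm, roughly the hole clearance, so the legs may have brushed the hole edges. Sideways force stayed under about 7 N, and it was re-centred before seating.

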